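# Set the bonbon bench for the next batch

## Robot

A 6-joint arm with a two-finger parallel gripper is mounted at the origin on the work surface. World frame = base frame: x ahead of the robot, y to its left, z up, the work surface at z = 0. Lengths are in m, angles in rad, forces in N, time in s.
With the tool pointing down it reaches from about 0.375 to 0.9 m from the base axis. Payload 3.1 kg.
Tool frame: the origin (TCP) lies midway between the tips of the shut fingers; the grasp point (between the pads) lies 19 mm behind it; z points along the fingers, x is the direction in which the jaws open and shut, and the axes are right-handed (so a half turn about z gives the same grasp; the last joint's range is limited). The gripper opens to 85 mm and grips with 20 to 120 N. Pads are 22 mm wide; open, the fingers measure 114 mm over their backs; the gripper's body (76 mm by 85 mm) begins 54 mm behind the grasp point. The pads swing forward as they close: fully open they stand 13 mm farther back than shut.
Start: joints at [-1.498, 0.527, 1.433, -0, 1.181, -0.178], TCP at [0.156, -0.605, 0.231] pointing down, gripper open.
Joint ranges: [-3.08, 3.08], [-0.75, 2.2], [0.22, 2.44], [-1.43, 4.57], [0, 2.65], [-2.85, 2.85]. Speed limits (rad/s): [2.79, 2.79, 3.14, 3.14, 3.14, 3.14].

## Interface

Orientations are given as [roll, pitch, yaw] about the fixed x, y, z axes, in that order (R = Rz(yaw) Ry(pitch) Rx(roll)).
In Python, from rig import env gives the robot as it stands. The module is installed in compiled form; this text tells all that it offers.
- The arm moves only by the tool send_rows, never from a script. Its argument "targets" is a list of rows, each a list of 3 entries, a list of its own where there are three numbers: the turn, a rotation vector about the world's x, y, z in units of 6 degrees (1.0 is 6 degrees), then the shift along the world's x, y, z in units of 25 mm (1.0 is 25 mm), then the finger opening in mm, from 0 to 85.4. A call has 1 to 5 rows; each row is the pose to reach, as a shift and turn from the pose measured when the call began; what a row does not reach only later rows make up. A row lasts 1/12 s, in which the tool goes at most 41.7 mm and 7.16 degrees, less where a joint would pass 70% of its speed; a pose out of reach is approached as far as the arm can. A call with a gripper value outside its range is refused whole. The fingers move at their own pace and stop on an object; the grip force is fixed at half the most. Time passes only in rows, so rows that repeat a pose let the fingers close. It gives the time, the measured TCP pose, the force and the opening at its end, in the units of the state.
- env.get_state(): the state, without advancing time (a new reading comes with each control period).
- env.get_image(name): name is "scene" or "side" or "wrist"; returns a dict with "color" (400x640x3 uint8, red, green, blue), "intrinsics" (3x3 intrinsics, pixels), "distortion" ([k1, k2, p1, p2, k3] as OpenCV has them; the pictures are not rectified), "cam_to_world" (4x4, takes a point from camera to world coordinates). Camera axes: x right, y up, looking along -z (the intrinsics and any distortion apply to the point x, -y, -z); pixel columns grow to the right and rows downward; lengths in m; the calibration is good to about 2 mm. A picture is of the moment at which its call begins. There is no depth.
- env.hand_in(): hands the job in, once; it reports no verdict.
Trained networks look in the newest picture that a camera, given by its name, has taken for a name from the list of things; names that differ only in an ending like _2 or _b are one class to them, and where a whole thing is asked for, a point or a joint stands for the part that bears it (a point fixed in the world has none). Each returns a list of dicts, best first, with "conf" (0 to 1); they miss things now and then, are a little off and sometimes report something else, mostly with a low value. They report only what shows in the picture. A call takes as long as a camera call. They do not tell look-alikes from the thing itself.
- env.outline_of(target, camera): "region" (400x640 bool, what is visible of it) and "extent" ([centre column, centre row, width, height] as shares, 0 to 1, of the picture: columns of its width, rows of its height, round what is visible of it).
- env.pinpoint(target, camera): "xy" ([column, row] as shares, 0 to 1, of the picture: columns of its width, rows of its height: a listed point, or the origin of a listed thing).
The state is a dict: "t": time; "joints": joint angles; "joint_vel": joint speeds; "tau": joint torques, N m; "eef_pos": TCP position; "tcp_rot": TCP orientation; "force": force on the tool from outside, world axes, zero at the start; "moment": the same for the moment, N m; "grip_width": finger opening in m.
Only numpy, scipy, OpenCV 4.12 (cv2) and the standard library are available. Lean on these libraries where they do the work, as an engineer would, in place of code of your own. Each camera call takes 0.05 s, during which the arm holds its last target.

## Task

Get the chocolate bench ready for the next batch: slide the copper pan from the red ring to the blue ring, then slide the steel pan onto the red ring, keeping the pans on the hob the whole way (slide, never lift), each standing wholly inside its ring. After that pull the cold drawer out to its stop, take out every tub and stack them all in one pile on the blue carrier with feet seated in the recesses below, then push the drawer fully shut, leaving the other things on the bench where they are.

Things in the scene. Friction and masses are not known exactly. Their poses are not given: they have to be found in the camera images.
- hob: black flat hob slab 196 x 446 mm, fixed, top face 25 mm above the table; its three marked rings stand in a row along its y axis, 145 mm apart, red in the middle. Origin: centre of the underside
- ring_hot: red ring printed on the hob, the middle one, inside radius 66 mm, outside 72 mm (flat). Origin: its centre, on the hob's top face
- ring_wait: yellow ring, same size, at one end of the row (either end); the steel pan starts there. Origin: its centre on the hob's top
- ring_rest: blue ring, same size, at the other end, empty at the start. Origin: its centre on the hob's top
- pan_copper: copper-coloured saucepan, base 108 mm wide, fixed lid with small knob (90 mm tall in all), about 0.6 kg. Black bar handle 18 mm wide, 16 mm high, along the pan's own -x (roughly to the robot at the start), 54 to 164 mm out from the pan's axis, its centre line 48 mm above the origin. Origin: centre of the underside. Starts on the red ring
- pan_steel: steel-coloured saucepan, base 108 mm wide, fixed lid with small knob (90 mm tall in all), about 0.6 kg. Black bar handle 18 mm wide, 16 mm high, along the pan's own -x (roughly to the robot at the start), 54 to 164 mm out from the pan's axis, its centre line 48 mm above the origin. Origin: centre of the underside. Starts on the yellow ring
- cabinet: white cabinet on the table, fixed, 200 (x) x 244 (y) x 146 mm tall, open at its front for one drawer. Origin: on the table, centre of its front edge; its +x points into the cabinet, the drawer slides out along -x, towards the robot
- drawer (a joint): how far the drawer is out (m): 0 shut, stop at 0.170; drag 2 N, stays where left. Inside: floor 17 mm above the table, 208 mm wide, 167 mm long, side walls to 57 mm above the table. Tubs stand in two places side by side, about 40 mm apart, up to two high, x along the cabinet's x, centres about 87 mm behind the cabinet's origin when shut
- drawer_handle (a point): middle of the drawer's bar handle, moving with the drawer: bar 120 mm long along the cabinet's y, 10 mm thick in x, 14 mm high, 125 mm above the table, 35 mm clear gap to the drawer front, a strut at each end (55 mm either side). The front is 12 mm thick, its top 145 mm above the table
- tub_a: dark red-brown lidded tub, 110 (x) x 56 (y) x 53 mm tall, 160 g, flat sides, lid fixed on. Four corner feet (round-ended, 13 mm wide, 7 mm tall) match four 19 mm corner recesses, 6 mm deep, in the lid or carrier below: seated, it stands 47 mm above the tub below (about 53 if not). Either end may lead. Origin: centre, under the feet. Starts in the drawer, lower layer, on the cabinet's -y side
- tub_b: cream lidded tub, shaped just as tub_a, lower layer, on the cabinet's +y side
- tub_c: orange-brown lidded tub, shaped just as tub_a, on top of tub_a; may be absent
- tub_d: olive green lidded tub, shaped just as tub_a, on top of tub_b; may be absent
- carrier: blue carrier plate fixed on the table, 110 (x) x 56 (y) x 16 mm, with the same four corner recesses as a tub lid: a tub seated on it has its origin 10 mm above the carrier's origin. Origin: centre of its underside
- tin: green tin 70 mm wide, 75 mm tall; leave alone. Origin: centre of underside
- jar: amber jar 60 mm wide, 90 mm tall; leave alone. Origin: centre of underside
- spatula: spatula 200 mm long lying on the bench in front of the hob; leave alone
- bottle: white bottle 54 mm wide, 130 mm tall; leave alone. Origin: centre of underside
- mug: blue mug 76 mm wide, 85 mm tall; leave alone. Origin: centre of underside
- giftbox: red box 60 x 100 x 45 mm; leave alone. Origin: centre of underside
Not all that is in view belongs to the job. What is shaped like the pan_steel but brown is not meant.

How it is judged:
By the outcome, as a careful person would: the job done as asked, in the order asked, and still so for the second after the job is handed in, with the robot touching nothing.
Of tub_c, tub_d only 1 to 2 are there at a start; the rules pass over those that are not, and their reading is None.
At some moment in a run one of pan_copper, pan_steel may be knocked a few centimetres aside while the robot is not near it.
Once in a run the grip may slacken for a moment while it holds something.
It also fails if it takes over 210 s, if anything falls off the work surface, if the arm or the gripper's body presses on something with over 40 N, if the wrist force passes 120 N, or if a joint passes its speed limit or range.

## Working session

There is one attempt and no reset: what is moved stays moved. The work goes in short steps, Python scripts to look and compute and a tool call to move; the robot and the scene stay as the last step left them, time stands still between calls to the robot, and variables do not carry over. Pictures are saved under pics/ and viewed, and the job is handed in when it is done.

Besides the shell and the picture viewer there is one more tool, called after "Emit:" by a JSON object that holds its "fn" and its "kwargs". send_rows: Moves the arm, as the interface text tells. Its arguments: {"type":"object","properties":{"targets":{"type":"array","items":{"type":"array"}}},"required":["targets"]}

```bash
mkdir -p pics; cat > h.py <<'E'
from rig import env
import numpy as np, cv2
def snap(cam,fn=None):
    d=env.get_image(cam)
    if fn: cv2.imwrite('pics/'+fn,d['color'][:,:,::-1])
    return d
def ray(d,uv):
    p=cv2.undistortPoints(np.array([[uv]],float),np.array(d['intrinsics'],float),np.array(d['distortion'],float))[0,0]
    T=np.array(d['cam_to_world']); v=T[:3,:3]@np.array([p[0],-p[1],-1]); return T[:3,3],v
def onz(d,uv,z):
    o,v=ray(d,uv); return o+v*(z-o[2])/v[2]
def proj(d,P):
    T=np.array(d['cam_to_world']); P=np.atleast_2d(P)
    c=(P-T[:3,3])@T[:3,:3]; c=c*[1,-1,-1]
    return cv2.projectPoints(c,np.zeros(3),np.zeros(3),np.array(d['intrinsics'],float),np.array(d['distortion'],float))[0][:,0]
def st():
    s=env.get_state(); print('t',round(s['t'],2),'pos',np.round(s['eef_pos'],4),'rot',np.round(s['tcp_rot'],3),'F',np.round(s['force'],1),'g',round(s['grip_width'],4)); return s
E
python3 - <<'E'
from h import *
s=st(); print(s)
for c in ['scene','side','wrist']:
    d=snap(c,c+'0.png'); print(c,d['intrinsics'],np.round(d['cam_to_world'],3),d['distortion'])
E
```

```text
t 0.0 pos [ 0.1557 -0.6045  0.2303] rot [-3.141e+00  2.000e-03 -1.319e+00] F [-0.4 -0.4  0.6] g 0.086
{'t': 0.0, 'joints': array([-1.49751305e+00,  5.28467955e-01,  1.43394636e+00,  3.14819623e-05,
        1.18138400e+00, -1.78494310e-01]), 'joint_vel': array([ 0.00072375,  0.00109844, -0.0009381 ,  0.00035758, -0.00201825,
        0.00102528]), 'tau': array([-1.48861880e-03, -4.42356634e+01, -1.78024900e+01, -3.24141783e-04,
        8.19866604e-03,  1.29335486e-06]), 'eef_pos': array([ 0.15568956, -0.60454021,  0.23031851]), 'tcp_rot': array([-3.14117241e+00,  2.16544563e-03, -1.31903027e+00]), 'force': array([-0.36462488, -0.39316551,  0.60690753]), 'moment': array([ 0.04327034, -0.05723032,  0.00730171]), 'grip_width': 0.0860453300657755}
scene [[374.38777333   0.         322.04377706]
 [  0.         374.38777333 199.4931081 ]
 [  0.           0.           1.        ]] [[-0.002 -0.855  0.519  1.228]
 [ 1.     0.002  0.008 -0.056]
 [-0.008  0.519  0.855  1.218]
 [ 0.     0.     0.     1.   ]] [0.0032466 0.        0.        0.        0.       ]
side [[418.1092156    0.         316.67106928]
 [  0.         418.1092156  203.38868039]
 [  0.           0.           1.        ]] [[-0.911  0.289 -0.294  0.139]
 [-0.412 -0.625  0.663  0.817]
 [ 0.008  0.725  0.688  1.029]
 [ 0.     0.     0.     1.   ]] [0.03146944 0.         0.         0.         0.        ]
wrist [[356.49621695   0.         326.47286285]
 [  0.         356.49621695 193.3077548 ]
 [  0.           0.           1.        ]] [[ 0.249  0.921  0.3    0.233]
 [-0.969  0.237  0.075 -0.586]
 [-0.002 -0.309  0.951  0.373]
 [ 0.     0.     0.     1.   ]] [-0.00866585  0.          0.          0.          0.        ]
```

View pics/scene0.png

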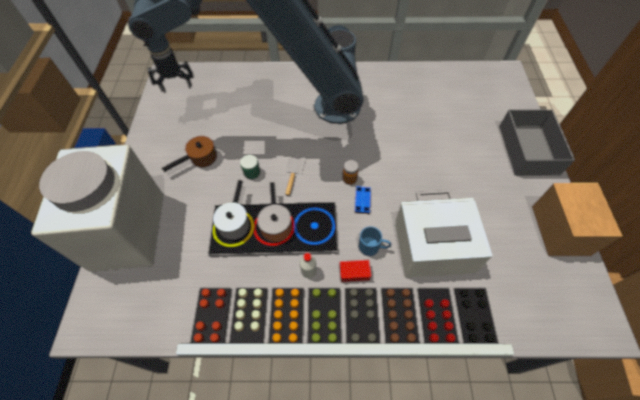

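View pics/side0.png

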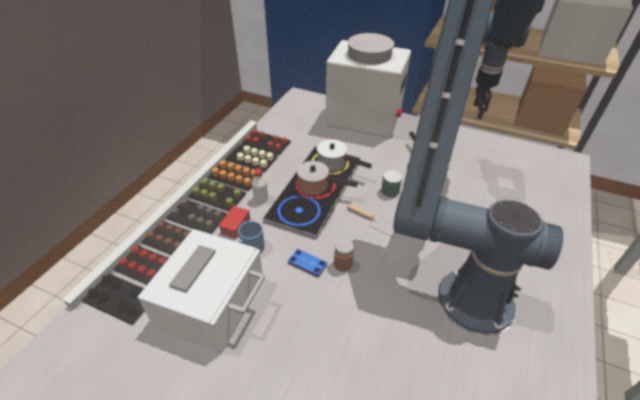

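View pics/wrist0.png

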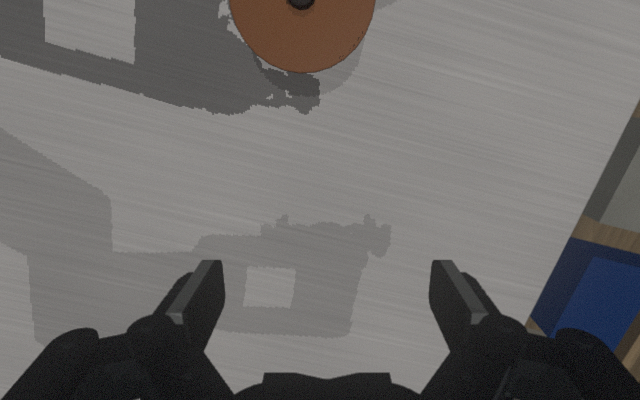

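Scene view: the hob is at about (273,228). The steel pan is on the yellow ring (231,222), the copper pan on red (274,222), and the blue ring is empty (314,226). The brown look-alike is off the hob at (200,150). The cabinet is at (443,235), the carrier at (363,199), the jar at (350,171), the mug at (371,240), the giftbox at (355,270), the bottle at (308,264), the tin at (250,166) and the spatula at (291,182).

```bash
python3 - <<'E'
from h import *
sc=snap('scene'); sd=snap('side')
def tri(a,b):
    o1,v1=ray(sc,a);o2,v2=ray(sd,b); A=np.c_[v1,-v2]; k=np.linalg.lstsq(A,o2-o1,rcond=None)[0]
    p=o1+k[0]*v1;q=o2+k[1]*v2; return (p+q)/2,np.linalg.norm(p-q)
for n in ['hob','ring_hot','ring_wait','ring_rest','pan_copper','pan_steel','cabinet','drawer_handle','carrier','tin','jar','spatula','bottle','mug','giftbox','tub_a']:
    r={}
    for c in ['scene','side']:
        L=env.pinpoint(n,c); r[c]=[(np.round(np.array(x['xy'])*[640,400],1),round(x['conf'],2)) for x in L[:3]]
    print(n,r)
    if r['scene'] and r['side']:
        P,e=tri(r['scene'][0][0],r['side'][0][0]); print('   tri',np.round(P,3),round(e,4))
im=sc['color'][:,:,::-1]; cv2.imwrite('pics/scenecrop.png',cv2.resize(im[120:290,150:500],None,fx=2.28,fy=2.28,interpolation=cv2.INTER_CUBIC))
st()
E
```

```text
hob {'scene': [(array([272.2, 226.2]), 0.79), (array([232. , 224.2]), 0.22)], 'side': [(array([315.8, 192.1]), 0.8)]}
   tri [ 0.606 -0.244 -0.006] 0.0171
ring_hot {'scene': [(array([274.9, 222. ]), 0.81)], 'side': []}
ring_wait {'scene': [(array([234.1, 226.8]), 0.6), (array([252.8, 173.6]), 0.25)], 'side': [(array([329.7, 157.8]), 0.54)]}
   tri [ 0.622 -0.38   0.044] 0.0106
ring_rest {'scene': [(array([311. , 228.2]), 0.62)], 'side': [(array([297.5, 211. ]), 0.73)]}
   tri [ 0.618 -0.105  0.01 ] 0.0057
pan_copper {'scene': [(array([276.9, 228.5]), 0.78)], 'side': [(array([314.2, 185.6]), 0.68)]}
   tri [ 0.619 -0.231  0.022] 0.0087
pan_steel {'scene': [(array([201.3, 157.6]), 0.87), (array([235.7, 224.9]), 0.55)], 'side': [(array([330.7, 162.7]), 0.85), (array([262.4, 202.9]), 0.73)]}
   tri [ 0.527 -0.378  0.172] 0.244
cabinet {'scene': [(array([426.2, 223.2]), 0.79), (array([307.9, 274.3]), 0.4)], 'side': [(array([238.3, 314.3]), 0.83)]}
   tri [ 0.591  0.319 -0.005] 0.0098
drawer_handle {'scene': [(array([432.3, 189.4]), 0.65)], 'side': [(array([253.9, 294.4]), 0.59)]}
   tri [
[... 389 characters left out ...]
ay([290.4, 174.1]), 0.6), (array([362.8, 201.8]), 0.6)], 'side': [(array([373.3, 219.4]), 0.91)]}
   tri [ 0.369 -0.192 -0.005] 0.0058
bottle {'scene': [(array([307.8, 273.1]), 0.77)], 'side': [(array([262.1, 203.5]), 0.64)]}
   tri [ 0.771 -0.116 -0.027] 0.0005
mug {'scene': [(array([366.3, 245.5]), 0.64)], 'side': [(array([251.6, 247. ]), 0.66)]}
   tri [ 0.682  0.093 -0.001] 0.0102
giftbox {'scene': [(array([353.7, 271.6]), 0.56)], 'side': [(array([238.5, 230.1]), 0.83), (array([254.6, 294.9]), 0.24)]}
   tri [ 0.771  0.042 -0.014] 0.0005
tub_a {'scene': [], 'side': [(array([254.2, 249.1]), 0.16)]}
t 1.85 pos [ 0.1557 -0.6053  0.2313] rot [ 3.142 -0.    -1.319] F [-0.1 -0.4 -0.4] g 0.0854
```

View pics/scenecrop.png

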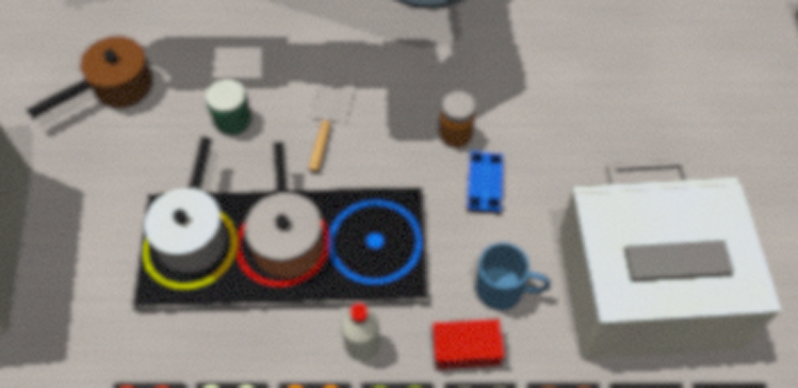

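Emit:
{"fn": "send_rows", "kwargs": {"targets": [[[0,0,-0.5],[1,1.3,1],85],[[0,0,-1],[2,2.6,2],85],[[0,0,-1.5],[3.2,4.1,2.5],85],[[0,0,-2],[4.3,5.6,2.8],85],[[0,0,-2.4],[5.2,6.8,2.8],85]]}}

```text
t: 2.27
eef_pos: [0.2742, -0.4516, 0.3013]
tcp_rot: [-3.14, -0.003, -1.574]
force: [1.3, -0.9, 0.9]
grip_width: 0.0852
```

```bash
python3 -c "
from h import *
st()"
```

```text
t 2.27 pos [ 0.2742 -0.4516  0.3013] rot [-3.140e+00 -3.000e-03 -1.574e+00] F [ 1.3 -0.9  0.9] g 0.0852
```

Emit:
{"fn": "send_rows", "kwargs": {"targets": [[[0,0,0],[1,1.2,0],85],[[0,0,0],[2,2.5,0],85],[[0,0,0],[3,3.7,0],85],[[0,0,0],[4,5,0],85],[[0,0,0],[5,6.2,0],85]]}}

```text
t: 2.68
eef_pos: [0.4, -0.2946, 0.3016]
tcp_rot: [-3.14, -0.004, -1.574]
force: [-0.1, -0.7, 0.5]
grip_width: 0.0849
```

Emit:
{"fn": "send_rows", "kwargs": {"targets": [[[0,0,0],[1,1.2,0],85],[[0,0,0],[1.6,2.1,0],85],[[0,0,0],[1.6,2.1,0],85]]}}

```text
t: 2.93
eef_pos: [0.442, -0.2377, 0.3019]
tcp_rot: [-3.139, -0.002, -1.568]
force: [-0.4, -0.2, -0.8]
grip_width: 0.085
```

```bash
python3 -c "
from h import *
st();snap('wrist','w1.png')"
```

```text
t 2.93 pos [ 0.442  -0.2377  0.3019] rot [-3.139e+00 -2.000e-03 -1.568e+00] F [-0.4 -0.2 -0.8] g 0.085
```

View pics/w1.png

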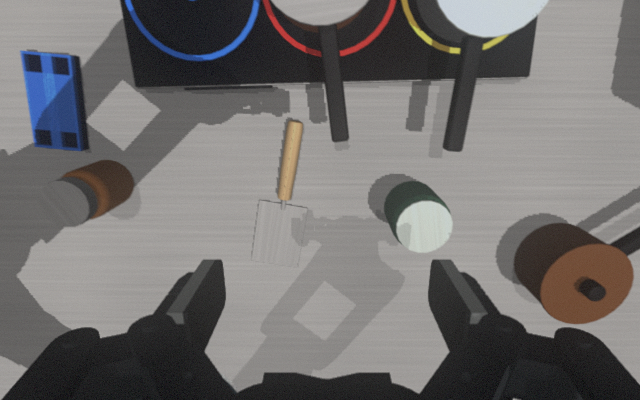

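Emit:
{"fn": "send_rows", "kwargs": {"targets": [[[0,0,0],[1.2,0.1,0.5],85],[[0,0,0],[2.4,0.1,1],85],[[0,0,0],[3.6,0.1,1.5],85],[[0,0,0],[4.4,0.1,2],85],[[0,0,0],[4.4,0.1,2],85]]}}

```text
t: 3.4
eef_pos: [0.5551, -0.2399, 0.3542]
tcp_rot: [-3.133, -0.008, -1.569]
force: [0.4, -0.1, 0.6]
grip_width: 0.0849
```

```bash
python3 -c "
from h import *
st();snap('wrist','w2.png')"
```

```text
t 3.4 pos [ 0.5551 -0.2399  0.3542] rot [-3.133 -0.008 -1.569] F [ 0.4 -0.1  0.6] g 0.0849
```

View pics/w2.png

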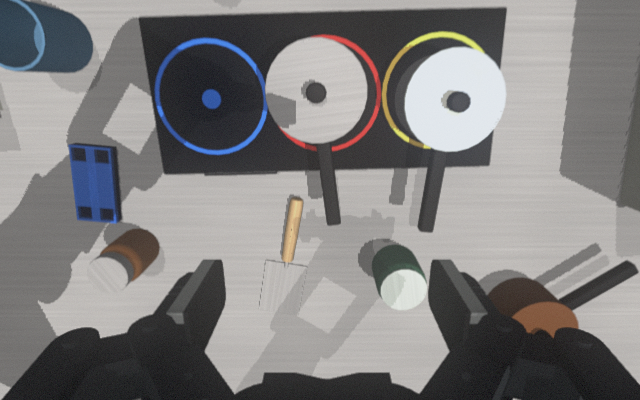

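```bash
cat >> h.py <<'E'
from scipy.optimize import least_squares
def rings(d):
    im=d['color']; hsv=cv2.cvtColor(im,cv2.COLOR_RGB2HSV); H,S,V=[hsv[:,:,i].astype(int) for i in range(3)]
    m={'blue':(H>105)&(H<125)&(S>150)&(V>90),'red':((H<6)|(H>174))&(S>170)&(V>110),'yel':(H>22)&(H<34)&(S>150)&(V>90)}
    return m
def fit_rings(d,roi,prior=(0.62,-0.24)):
    m=rings(d); pts={}
    for k in m:
        M=np.zeros((400,640),bool); a,b,c,e=roi; M[b:e,a:c]=m[k][b:e,a:c]
        v,u=np.nonzero(M); 
        if len(u)<15: continue
        P=np.array([onz(d,(x,y),0.025)[:2] for x,y in zip(u,v)]); pts[k]=P
    off={'blue':1,'red':0,'yel':-1}
    def res(p):
        r=[]
        for k,P in pts.items():
            c=p[:2]+off[k]*0.145*np.array([-np.sin(p[2]),np.cos(p[2])])
            D=np.hypot(*(P-c).T); e=D-0.069
            e[D<0.03]=0
            r.append(e)
        return np.concatenate(r)
    f=least_squares(res,[*prior,0],loss='soft_l1',f_scale=0.004)
    c={k:f.x[:2]+off[k]*0.145*np.array([-np.sin(f.x[2]),np.cos(f.x[2])]) for k in off}
    print('hob',np.round(f.x,4),{k:len(v) for k,v in pts.items()},'rms',np.sqrt(np.mean(res(f.x)**2)))
    for k in c: print(k,np.round(c[k],4))
    return f.x,c
E
python3 - <<'E'
from h import *
d=snap('wrist')
fit_rings(d,(130,0,515,180))
for n,uv in [('copknob',(315,92)),('steelknob',(458,101))]:
    print(n,onz(d,uv,0.115),onz(d,uv,0.025))
for n,uv in [('cop near',(322,147)),('cop tip',(333,223)),('st near',(437,153)),('st tip',(427,230))]:
    print(n,onz(d,uv,0.081))
im=d['color'][:,:,::-1]; cv2.imwrite('pics/w2c.png',cv2.resize(im[0:250,130:520],None,fx=2,fy=2,interpolation=cv2.INTER_CUBIC))
E
```

```text
hob [ 0.6046 -0.2404 -0.0493] {'blue': 1953} rms 0.0016615696125414317
blue [ 0.6117 -0.0955]
red [ 0.6046 -0.2404]
yel [ 0.5974 -0.3852]
copknob [ 0.61855222 -0.22979925  0.115     ] [ 0.61554741 -0.22754887  0.025     ]
steelknob [ 0.60982656 -0.37824567  0.115     ] [ 0.60475789 -0.41110688  0.025     ]
cop near [ 0.55530747 -0.23663226  0.081     ]
cop tip [ 0.45915729 -0.25019305  0.081     ]
st near [ 0.54823418 -0.37249184  0.081     ]
st tip [ 0.44942756 -0.36929711  0.081     ]
```

View pics/w2c.png

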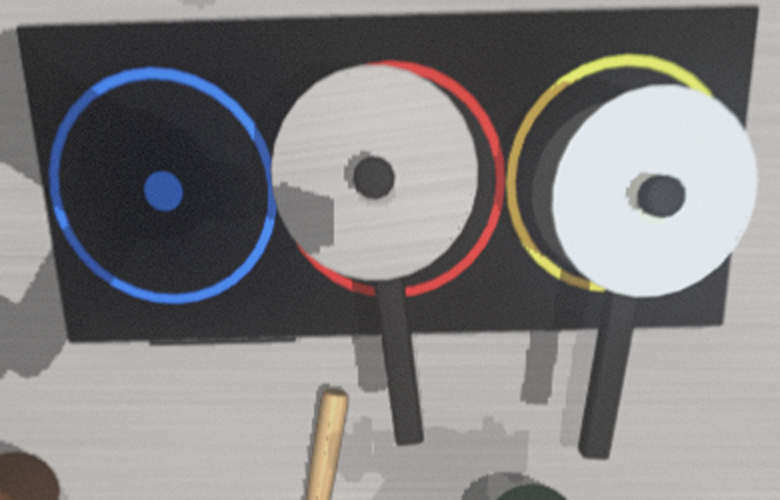

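```bash
sed -i "s/(H<6)|(H>174))&(S>170)&(V>110)/(H<8)|(H>172))\&(S>120)\&(V>90)/; s/(H>22)&(H<34)&(S>150)/(H>18)\&(H<36)\&(S>100)/" h.py
python3 - <<'E'
from h import *
d=snap('wrist')
h,c=fit_rings(d,(130,0,515,160))
E
```

```text
hob [ 0.6161 -0.2407  0.0276] {'blue': 1962, 'red': 1014, 'yel': 1121} rms 0.001773101719236362
blue [ 0.612  -0.0957]
red [ 0.6161 -0.2407]
yel [ 0.6201 -0.3856]
```

Targets: the copper pan is at (315,92) on the red ring, with its brown body and handle clear. The steel pan is at (458,101) on yellow. The brown look-alike is off the hob at (540,310) and is not meant. The enlarged crop confirms this, so I'm going to the copper handle.

Emit:
{"fn": "send_rows", "kwargs": {"targets": [[[0,0,0.5],[-0.6,-0.1,-1.5],85],[[0,0,1],[-1.2,-0.1,-3],85],[[0,0,1.33],[-1.4,-0.15,-4.6],85],[[0,0,1.33],[-1.4,-0.15,-6.2],85],[[0,0,1.33],[-1.4,-0.15,-7.7],85]]}}

```text
t: 3.97
eef_pos: [0.5113, -0.2416, 0.1565]
tcp_rot: [3.139, -0.002, -1.433]
force: [0.7, -0.2, -0.1]
grip_width: 0.0849
```

Emit:
{"fn": "send_rows", "kwargs": {"targets": [[[0,0,0],[0,0,-0.8],85],[[0,0,0],[0,0,-1.2],85],[[0,0,0],[0,0,-1.2],85]]}}

```text
t: 4.22
eef_pos: [0.5082, -0.2407, 0.124]
tcp_rot: [3.134, 0.003, -1.434]
force: [-0.3, 1.2, 0.8]
grip_width: 0.0852
```

```bash
python3 -c "
from h import *
st();snap('wrist','w3.png')"
```

```text
t 4.22 pos [ 0.5082 -0.2407  0.124 ] rot [ 3.134e+00  3.000e-03 -1.434e+00] F [-0.3  1.2  0.8] g 0.0852
```

View pics/w3.png

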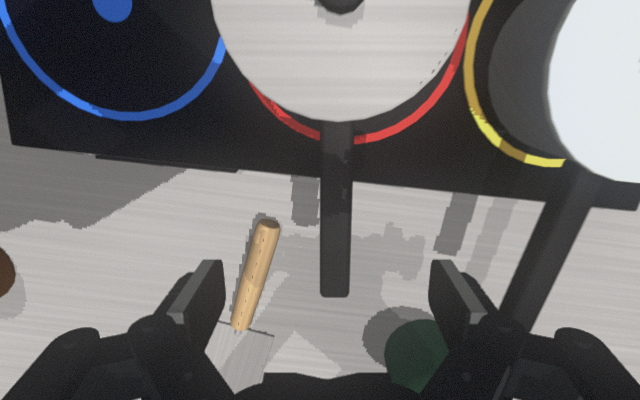

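```bash
python3 -c "
from h import *
d=snap('wrist')
d2=d
sc=snap('scene');print(onz(sc,(249.5,160.5),0.075))
print('tip',onz(d,(336,296),.081),'near',onz(d,(336,140),.081), onz(d,(420,350),.075))"
```

```text
[ 0.35854049 -0.34418921  0.075     ]
tip [ 0.46337908 -0.255021    0.081     ] near [ 0.55808113 -0.24120697  0.081     ] [ 0.42525323 -0.31754035  0.075     ]
```

Emit:
{"fn": "send_rows", "kwargs": {"targets": [[[0,0,0],[0.25,-0.1,-1],85],[[0,0,0],[0.45,-0.2,-2],85],[[0,0,0],[0.45,-0.2,-2.85],85],[[0,0,0],[0.45,-0.2,-2.85],60],[[0,0,0],[0.45,-0.2,-2.85],40]]}}

```text
t: 4.78
eef_pos: [0.5235, -0.2478, 0.0577]
tcp_rot: [3.141, -0.004, -1.433]
force: [0.5, 0.5, 0.3]
grip_width: 0.0634
```

```bash
python3 -c "
from h import *
st();snap('wrist','w4.png')"
```

```text
t 4.78 pos [ 0.5235 -0.2478  0.0577] rot [ 3.141 -0.004 -1.433] F [0.5 0.5 0.3] g 0.0634
```

View pics/w4.png

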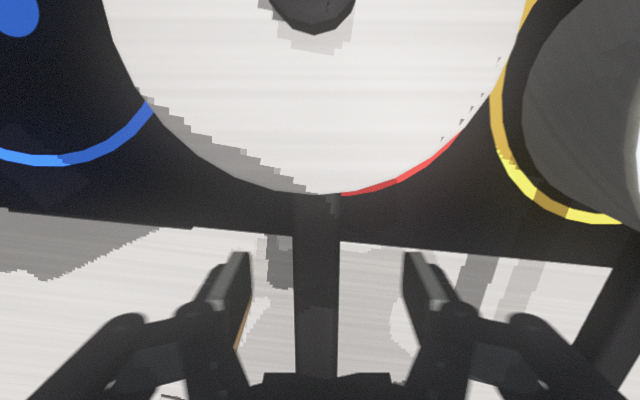

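Emit:
{"fn": "send_rows", "kwargs": {"targets": [[[0,0,0],[-0.05,0.08,-0.15],40],[[0,0,0],[-0.05,0.08,-0.15],30],[[0,0,0],[-0.05,0.08,-0.15],0],[[0,0,0],[-0.05,0.08,-0.15],0],[[0,0,0],[-0.05,0.08,-0.15],0]]}}

```text
t: 5.25
eef_pos: [0.5231, -0.2459, 0.0561]
tcp_rot: [-3.14, -0.006, -1.433]
force: [-1.2, 2.2, 6.3]
grip_width: 0.0171
```

Emit:
{"fn": "send_rows", "kwargs": {"targets": [[[0,0,0],[0,0,0],0],[[0,0,0],[0,0,0],0],[[0,0,0],[0,0,0],0]]}}

```text
t: 5.5
eef_pos: [0.5231, -0.2459, 0.0563]
tcp_rot: [-3.139, -0.006, -1.433]
force: [0.7, 1.0, 1.0]
grip_width: 0.0166
```

```bash
python3 -c "
from h import *
st();snap('wrist','w5.png')"
```

```text
t 5.5 pos [ 0.5231 -0.2459  0.0563] rot [-3.139 -0.006 -1.433] F [0.7 1.  1. ] g 0.0166
```

View pics/w5.png

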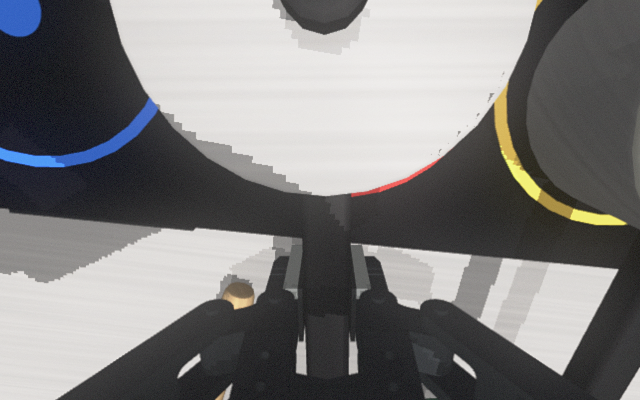

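Emit:
{"fn": "send_rows", "kwargs": {"targets": [[[0,0,0],[0,0.3,-0.02],0],[[0,0,0],[-0.03,0.8,-0.02],0],[[0,0,0],[-0.06,1.3,-0.02],0],[[0,0,0],[-0.1,1.8,-0.02],0],[[0,0,0],[-0.12,2.2,-0.02],0]]}}

```text
t: 5.97
eef_pos: [0.5206, -0.1901, 0.0562]
tcp_rot: [-3.138, -0.007, -1.433]
force: [0.6, -4.6, 3.6]
grip_width: 0.0172
```

```bash
python3 -c "
from h import *
st();snap('wrist','w6.png')"
```

```text
t 5.97 pos [ 0.5206 -0.1901  0.0562] rot [-3.138 -0.007 -1.433] F [ 0.6 -4.6  3.6] g 0.0172
```

View pics/w6.png

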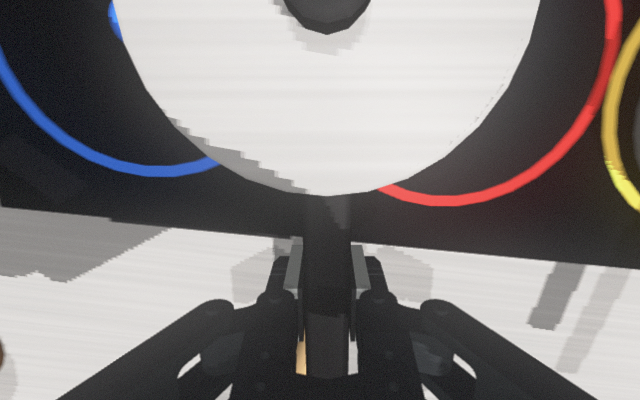

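Emit:
{"fn": "send_rows", "kwargs": {"targets": [[[0,0,0],[-0.04,0.7,-0.02],0],[[0,0,0],[-0.08,1.4,-0.02],0],[[0,0,0],[-0.12,2.1,-0.02],0],[[0,0,0],[-0.14,2.7,-0.02],0],[[0,0,0],[-0.16,3.1,-0.02],0]]}}

```text
t: 6.43
eef_pos: [0.5164, -0.1094, 0.0561]
tcp_rot: [-3.138, -0.006, -1.43]
force: [1.8, -5.7, 4.1]
grip_width: 0.0171
```

Emit:
{"fn": "send_rows", "kwargs": {"targets": [[[0,0,0],[0,0.05,0],0],[[0,0,0],[0,0.05,0],0]]}}

```text
t: 6.6
eef_pos: [0.5159, -0.1065, 0.0561]
tcp_rot: [-3.139, -0.004, -1.429]
force: [1.0, 2.3, 4.4]
grip_width: 0.0166
```

```bash
python3 -c "
from h import *
st();snap('wrist','w7.png')
d=snap('scene');im=d['color'][:,:,::-1]; cv2.imwrite('pics/s7.png',cv2.resize(im[120:290,150:500],None,fx=2.28,fy=2.28,interpolation=cv2.INTER_CUBIC))"
```

```text
t 6.6 pos [ 0.5159 -0.1065  0.0561] rot [-3.139 -0.004 -1.429] F [1.  2.3 4.4] g 0.0166
```

View pics/w7.png

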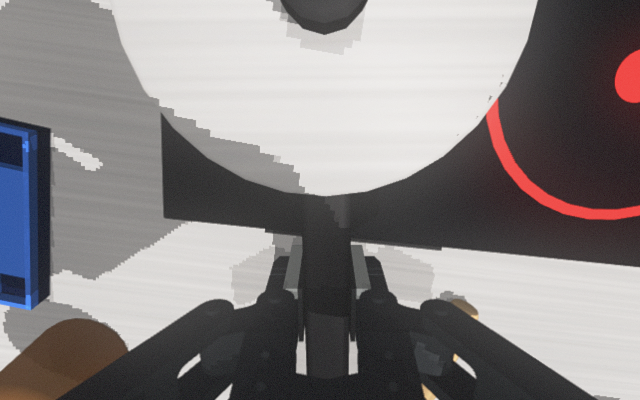

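View pics/s7.png

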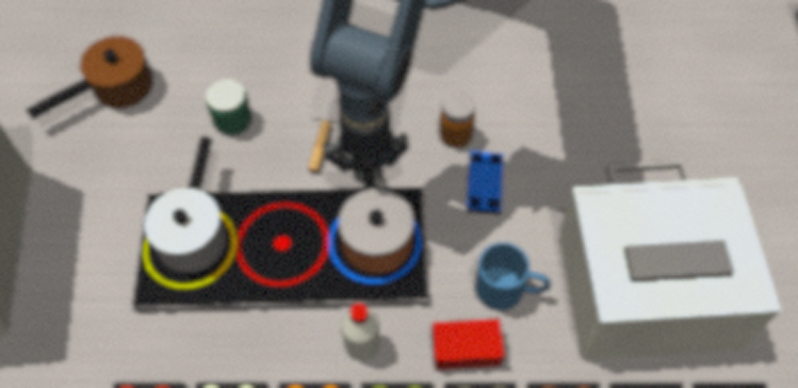

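Emit:
{"fn": "send_rows", "kwargs": {"targets": [[[0,0,0],[0,-0.1,0],0],[[0,0,0],[0,-0.17,0],0],[[0,0,0],[0,-0.17,0],0]]}}

```text
t: 6.95
eef_pos: [0.5151, -0.1099, 0.056]
tcp_rot: [-3.14, -0.001, -1.428]
force: [0.9, 5.4, 5.4]
grip_width: 0.0166
```

Emit:
{"fn": "send_rows", "kwargs": {"targets": [[[0,0,0],[0,0,0],30],[[0,0,0],[0,0,0],60],[[0,0,0],[0,0,0],70]]}}

```text
t: 7.2
eef_pos: [0.5143, -0.11, 0.0554]
tcp_rot: [3.141, -0.0, -1.429]
force: [-1.1, -0.5, 0.4]
grip_width: 0.0529
```

Emit:
{"fn": "send_rows", "kwargs": {"targets": [[[0,0,0],[0,0,0.5],85],[[0,0,0],[0,0,1.5],85],[[0,0,0],[0,0,3],85],[[0,0,0],[0,-0.5,4.5],85],[[0,0,0],[0,-1.5,6],85]]}}

```text
t: 7.62
eef_pos: [0.5129, -0.144, 0.2036]
tcp_rot: [3.138, 0.002, -1.426]
force: [1.6, -0.1, -1.2]
grip_width: 0.085
```

Emit:
{"fn": "send_rows", "kwargs": {"targets": [[[0,0,-0.5],[0.3,-1,1.2],85],[[0,0,-1],[0.8,-2.2,2.5],85],[[0,0,-1.37],[1.2,-3,4],85],[[0,0,-1.37],[1.6,-3.5,5.5],85],[[0,0,-1.37],[1.6,-3.5,5.5],85]]}}

```text
t: 8.03
eef_pos: [0.5568, -0.2368, 0.3484]
tcp_rot: [-3.132, -0.007, -1.573]
force: [1.4, -0.7, 0.4]
grip_width: 0.085
```

```bash
python3 -c "
from h import *
st();d=snap('wrist','w8.png')
fit_rings(d,(0,0,640,180))"
```

```text
t 8.03 pos [ 0.5568 -0.2368  0.3484] rot [-3.132 -0.007 -1.573] F [ 1.4 -0.7  0.4] g 0.085
hob [ 0.6157 -0.2395  0.034 ] {'blue': 1398, 'red': 2257, 'yel': 1125} rms 0.03852242840571834
blue [ 0.6107 -0.0946]
red [ 0.6157 -0.2395]
yel [ 0.6206 -0.3844]
```

View pics/w8.png

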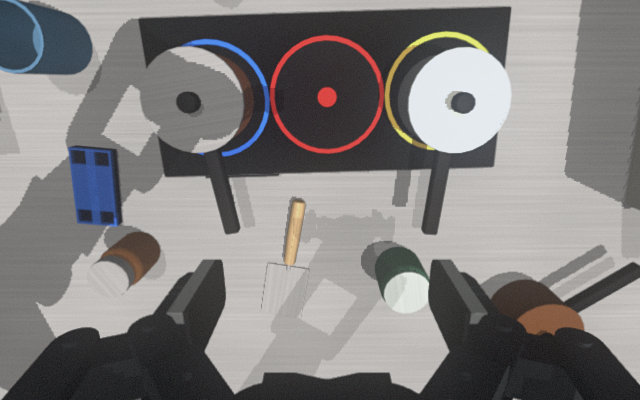

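```bash
cat >> h.py <<'E'
def overlay(d,items,crop,fn,f=2):
    im=d['color'][:,:,::-1].copy(); x0,y0,x1,y1=crop
    im=cv2.resize(im[y0:y1,x0:x1],None,fx=f,fy=f,interpolation=cv2.INTER_CUBIC)
    for P,col in items:
        q=((proj(d,P)-[x0,y0]+0.5)*f).astype(int); cv2.polylines(im,[q.reshape(-1,1,2)],False,col,1,cv2.LINE_AA)
    cv2.imwrite('pics/'+fn,im)
def circ(c,r,z):
    t=np.linspace(0,2*np.pi,73); return np.c_[c[0]+r*np.cos(t),c[1]+r*np.sin(t),0*t+z]
E
python3 - <<'E'
from h import *
d=snap('wrist')
a=onz(d,(188,102),.115); b=onz(d,(462,102),.115); print(a,b)
print('hnd cop',onz(d,(215,157),.081),onz(d,(231,232),.081)); print('hnd st',onz(d,(441,155),.081),onz(d,(429,233),.081))
h,c=fit_rings(d,(140,0,515,160))
overlay(d,[(circ(a,.054,.025),(0,255,0)),(circ(b,.054,.025),(0,255,0)),(circ(a,.054,.1),(0,255,255)),(circ(b,.054,.1),(0,255,255))]+[(circ(c[k],.069,.025),(255,0,255)) for k in c],(130,0,520,250),'w8c.png')
E
```

```text
[ 0.61295395 -0.09648933  0.115     ] [ 0.61238815 -0.37601084  0.115     ]
hnd cop [ 0.54879049 -0.10788012  0.081     ] [ 0.45388711 -0.11860891  0.081     ]
hnd st [ 0.55045313 -0.37096395  0.081     ] [ 0.45160151 -0.36543745  0.081     ]
hob [ 0.6159 -0.2403  0.0272] {'blue': 982, 'red': 2349, 'yel': 1178} rms 0.0019055980410683598
blue [ 0.6119 -0.0954]
red [ 0.6159 -0.2403]
yel [ 0.6198 -0.3853]
```

View pics/w8c.png

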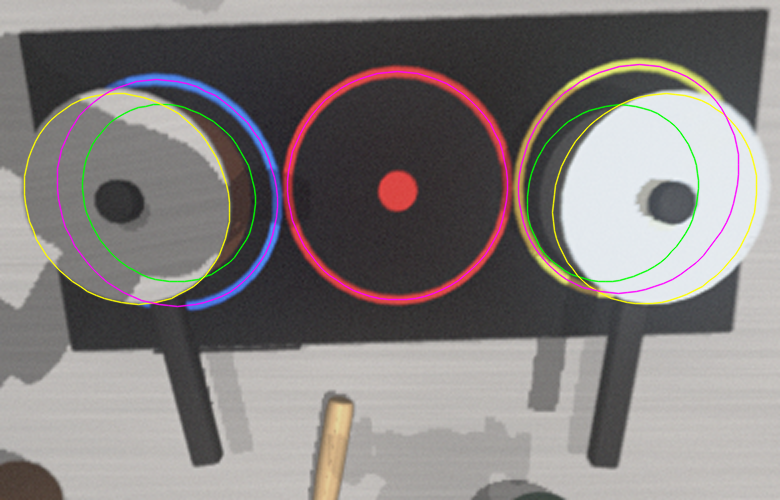

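Emit:
{"fn": "send_rows", "kwargs": {"targets": [[[0,0,-0.2],[-0.4,-1.3,-0.5],85],[[0,0,-0.55],[-0.8,-2.6,-1.2],85],[[0,0,-0.55],[-1.2,-3.9,-2],85],[[0,0,-0.55],[-1.6,-5,-3],85],[[0,0,-0.55],[-1.7,-5.33,-4.5],85]]}}

```text
t: 8.55
eef_pos: [0.5096, -0.3704, 0.2297]
tcp_rot: [-3.14, -0.004, -1.632]
force: [1.5, -0.5, -0.3]
grip_width: 0.0849
```

Emit:
{"fn": "send_rows", "kwargs": {"targets": [[[0,0,0],[0,0,-1.5],85],[[0,0,0],[0,0,-3],85],[[0,0,0],[0,0,-4],85],[[0,0,0],[0,0,-4.3],85],[[0,0,0],[0,0,-4.3],85]]}}

```text
t: 8.97
eef_pos: [0.5069, -0.3675, 0.118]
tcp_rot: [3.135, 0.003, -1.631]
force: [-0.4, 0.2, 0.0]
grip_width: 0.0851
```

```bash
python3 -c "
from h import *
st();d=snap('wrist','w9.png');print(onz(d,(250,270),.081))"
```

```text
t 8.97 pos [ 0.5069 -0.3675  0.118 ] rot [ 3.135e+00  3.000e-03 -1.631e+00] F [-0.4  0.2  0. ] g 0.0851
[ 0.48441561 -0.32333433  0.081     ]
```

View pics/w9.png

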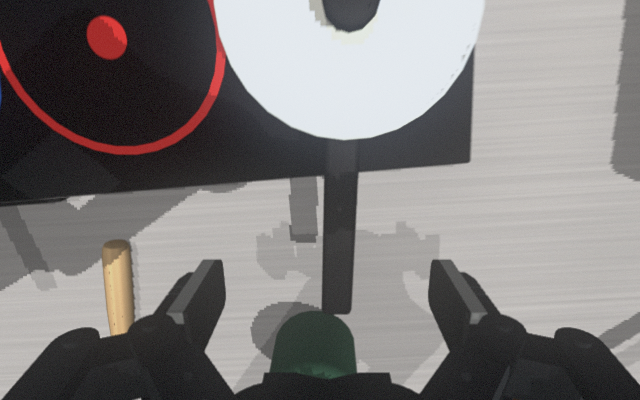

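```bash
python3 -c "
from h import *
d=snap('wrist');print(onz(d,(338,310),.081),onz(d,(344,150),.081),'tin',onz(d,(316,340),.075))"
```

```text
[ 0.45448199 -0.37375613  0.081     ] [ 0.5516625  -0.38180494  0.081     ] tin [ 0.42820446 -0.35846468  0.075     ]
```

```bash
python3 -c "
from h import *
d=snap('scene');im=d['color'][:,:,::-1]; cv2.imwrite('pics/s9.png',cv2.resize(im[120:290,150:500],None,fx=2.28,fy=2.28,interpolation=cv2.INTER_CUBIC))
d=snap('wrist');print(onz(d,(350,8),.115),onz(d,(345,140),.1))
print(proj(d,[[.6124,-.376,.115],[0.5126,-.37,.081]]))"
```

```text
[ 0.61452532 -0.38728734  0.115     ] [ 0.56146939 -0.38379798  0.1       ]
[[320.94232113  16.0326504 ]
 [322.48132168 222.68290068]]
```

View pics/s9.png

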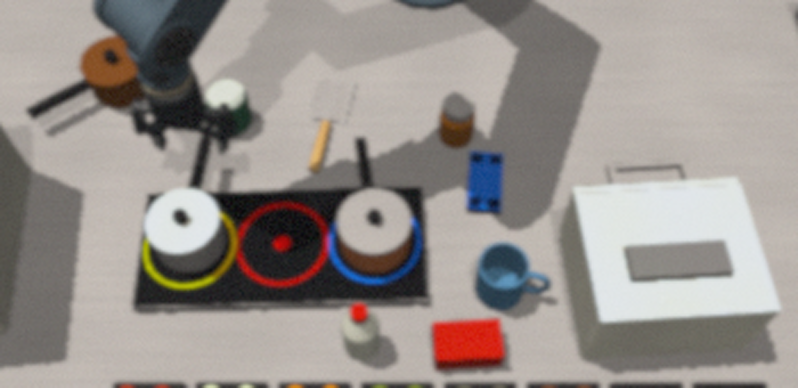

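```bash
python3 -c "
from h import *
d=snap('wrist');print(onz(d,(106.5,38),.025)); fit_rings(d,(0,0,230,160))
print(proj(d,[[0.5,-.3675,.055]]), d['cam_to_world'])"
```

```text
[ 0.62246957 -0.24172493  0.025     ]
hob [ 0.6163 -0.2406  0.0712] {'blue': 131, 'red': 4326} rms 0.0014264185737691039
blue [ 0.606 -0.096]
red [ 0.6163 -0.2406]
yel [ 0.6266 -0.3853]
[[319.50771041 225.64430043]] [[-0.0608701   0.95021778  0.30558305  0.58956756]
 [-0.99812387 -0.05997042 -0.01234014 -0.37604944]
 [ 0.00660012 -0.30576088  0.95208546  0.26699464]
 [ 0.          0.          0.          1.        ]]
```

```bash
python3 - <<'E'
from h import *
sc=snap('scene'); sd=snap('side'); 
im=sd['color'][:,:,::-1]; cv2.imwrite('pics/side9.png',cv2.resize(im[120:260,230:430],None,fx=4,fy=4,interpolation=cv2.INTER_CUBIC))
im=sc['color'][:,:,::-1]; cv2.imwrite('pics/s9b.png',cv2.resize(im[170:270,200:350],None,fx=5,fy=5,interpolation=cv2.INTER_CUBIC))
for z in (.085,.1,.115): print(z,onz(sc,(229.8,215.2),z),onz(sc,(150+375/2.28,120+216/2.28),z))
E
```

```text
0.085 [ 0.60243194 -0.38569239  0.085     ] [ 0.60133785 -0.09264557  0.085     ]
0.1 [ 0.61071707 -0.38133438  0.1       ] [ 0.60963746 -0.09216691  0.1       ]
0.115 [ 0.61900219 -0.37697637  0.115     ] [ 0.61793707 -0.09168824  0.115     ]
```

View pics/side9.png

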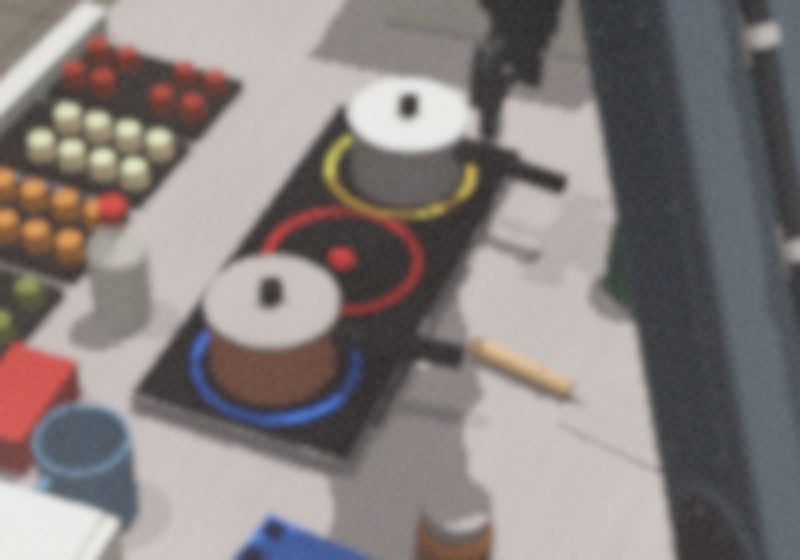

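View pics/s9b.png

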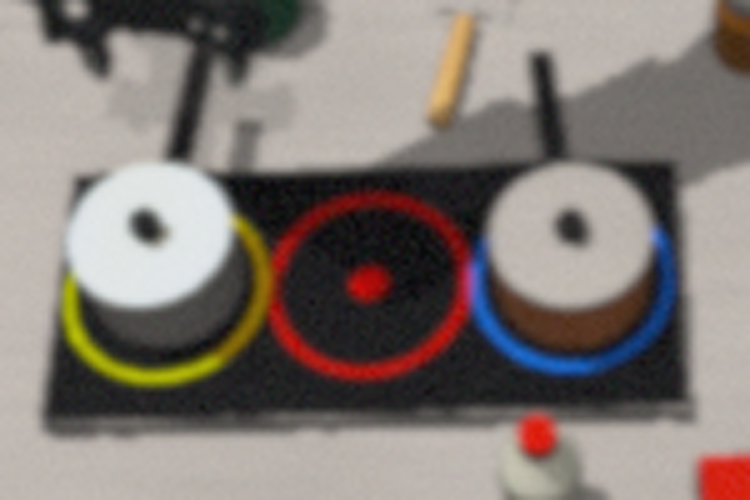

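Emit:
{"fn": "send_rows", "kwargs": {"targets": [[[0,0,-0.1],[0.1,-0.34,-0.8],85],[[0,0,-0.2],[0.1,-0.34,-1.6],85],[[0,0,-0.2],[0.1,-0.34,-2.4],85],[[0,0,-0.2],[0.1,-0.34,-2.6],60],[[0,0,-0.2],[0.1,-0.34,-2.6],40]]}}

```text
t: 9.73
eef_pos: [0.5123, -0.3788, 0.0583]
tcp_rot: [-3.14, -0.005, -1.652]
force: [0.3, -0.5, -0.3]
grip_width: 0.0635
```

```bash
python3 -c "
from h import *
st();d=snap('wrist','w10.png')"
```

```text
t 9.73 pos [ 0.5123 -0.3788  0.0583] rot [-3.14  -0.005 -1.652] F [ 0.3 -0.5 -0.3] g 0.0635
```

View pics/w10.png

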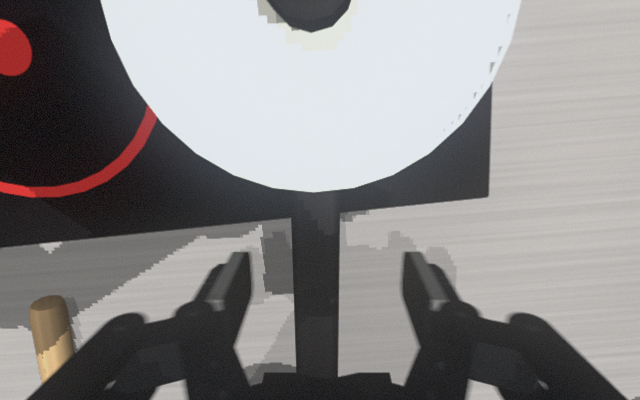

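Emit:
{"fn": "send_rows", "kwargs": {"targets": [[[0,0,0],[0,0.09,-0.15],40],[[0,0,0],[0,0.09,-0.15],30],[[0,0,0],[0,0.09,-0.15],0],[[0,0,0],[0,0.09,-0.15],0],[[0,0,0],[0,0.09,-0.15],0]]}}

```text
t: 10.2
eef_pos: [0.5133, -0.3768, 0.0569]
tcp_rot: [-3.137, -0.006, -1.652]
force: [-0.7, 2.6, 5.7]
grip_width: 0.0169
```

Emit:
{"fn": "send_rows", "kwargs": {"targets": [[[0,0,0],[0,0,0],0],[[0,0,0],[0,0,0],0],[[0,0,0],[0,0,0],0]]}}

```text
t: 10.45
eef_pos: [0.5134, -0.3767, 0.0569]
tcp_rot: [-3.137, -0.006, -1.652]
force: [0.6, 1.2, 2.1]
grip_width: 0.017
```

```bash
python3 -c "
from h import *
st();d=snap('wrist','w11.png')"
```

```text
t 10.45 pos [ 0.5134 -0.3767  0.0569] rot [-3.137 -0.006 -1.652] F [0.6 1.2 2.1] g 0.017
```

View pics/w11.png

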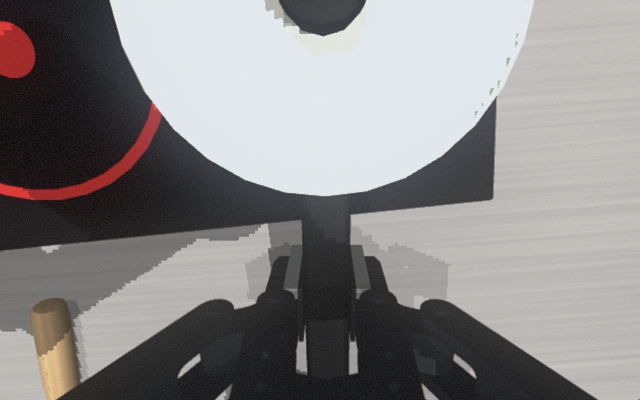

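Emit:
{"fn": "send_rows", "kwargs": {"targets": [[[0,0,0],[0,0.3,-0.02],0],[[0,0,0],[0.03,0.9,-0.02],0],[[0,0,0],[0.06,1.5,-0.02],0],[[0,0,0],[0.1,2.1,-0.02],0],[[0,0,0],[0.12,2.7,-0.02],0]]}}

```text
t: 10.92
eef_pos: [0.5173, -0.3097, 0.0569]
tcp_rot: [-3.135, -0.009, -1.653]
force: [0.2, -4.7, 0.7]
grip_width: 0.0172
```

```bash
python3 -c "
from h import *
st();d=snap('wrist','w12.png')"
```

```text
t 10.92 pos [ 0.5173 -0.3097  0.0569] rot [-3.135 -0.009 -1.653] F [ 0.2 -4.7  0.7] g 0.0172
```

View pics/w12.png

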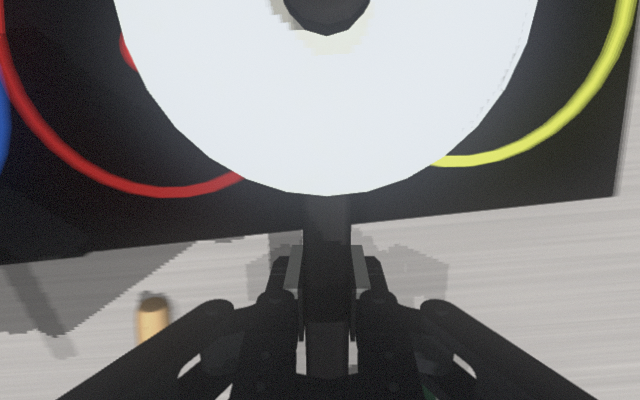

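Emit:
{"fn": "send_rows", "kwargs": {"targets": [[[0,0,0],[0.02,0.6,-0.02],0],[[0,0,0],[0.04,1.2,-0.02],0],[[0,0,0],[0.06,1.9,-0.02],0],[[0,0,0],[0.06,2.5,-0.02],0],[[0,0,0],[0.06,2.9,-0.02],0]]}}

```text
t: 11.38
eef_pos: [0.5188, -0.2322, 0.0568]
tcp_rot: [-3.135, -0.006, -1.65]
force: [-0.1, -7.4, 2.0]
grip_width: 0.0167
```

Emit:
{"fn": "send_rows", "kwargs": {"targets": [[[0,0,0],[0,0,0],0],[[0,0,0],[0,0,0],0]]}}

```text
t: 11.55
eef_pos: [0.5185, -0.2301, 0.0568]
tcp_rot: [-3.137, -0.004, -1.648]
force: [1.6, 2.6, 4.1]
grip_width: 0.0167
```

```bash
python3 -c "
from h import *
st();d=snap('wrist','w13.png')"
```

```text
t 11.55 pos [ 0.5185 -0.2301  0.0568] rot [-3.137 -0.004 -1.648] F [1.6 2.6 4.1] g 0.0167
```

View pics/w13.png

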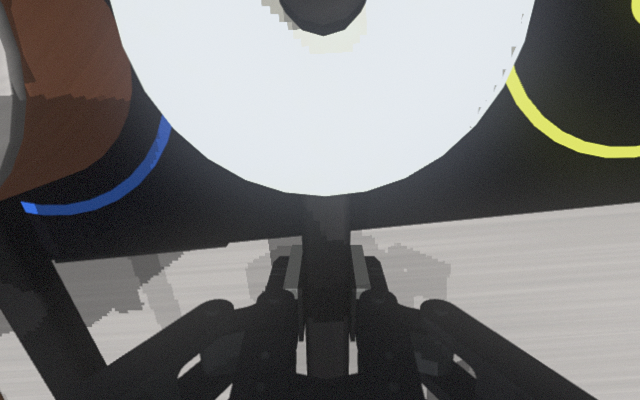

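Emit:
{"fn": "send_rows", "kwargs": {"targets": [[[0,0,0],[0,-0.1,0],0],[[0,0,0],[0,-0.1,0],0],[[0,0,0],[0,-0.1,0],30],[[0,0,0],[0,-0.1,0],60],[[0,0,0],[0,-0.1,0],70]]}}

```text
t: 12.02
eef_pos: [0.5177, -0.2328, 0.0563]
tcp_rot: [-3.139, -0.003, -1.648]
force: [-0.5, -0.4, 0.6]
grip_width: 0.0525
```

Emit:
{"fn": "send_rows", "kwargs": {"targets": [[[0,0,0],[0,0,0.5],85],[[0,0,0],[0,0,1.5],85],[[0,0,0],[0,0,3],85],[[0,0,0],[0,0,4.5],85],[[0,0,0],[0,0,6],85]]}}

```text
t: 12.43
eef_pos: [0.5167, -0.2328, 0.2071]
tcp_rot: [-3.141, -0.002, -1.649]
force: [-0.4, -0.6, -0.1]
grip_width: 0.085
```

Emit:
{"fn": "send_rows", "kwargs": {"targets": [[[0,0,0.4],[0.3,0.5,1.2],85],[[0,0,0.75],[0.8,1,2.5],85],[[0,0,0.75],[1.2,1.5,4],85],[[0,0,0.75],[1.6,2,5.5],85],[[0,0,0.75],[1.6,2,5.5],85]]}}

```text
t: 12.85
eef_pos: [0.5614, -0.183, 0.353]
tcp_rot: [-3.126, -0.009, -1.569]
force: [0.9, -0.7, 0.9]
grip_width: 0.0845
```

```bash
python3 -c "
from h import *
st();d=snap('wrist','w14.png')
fit_rings(d,(140,0,640,160))"
```

```text
t 12.85 pos [ 0.5614 -0.183   0.353 ] rot [-3.126 -0.009 -1.569] F [ 0.9 -0.7  0.9] g 0.0845
hob [ 0.616  -0.2412  0.0272] {'blue': 797, 'red': 1031, 'yel': 2216} rms 0.007257417904557546
blue [ 0.612  -0.0963]
red [ 0.616  -0.2412]
yel [ 0.6199 -0.3862]
```

View pics/w14.png

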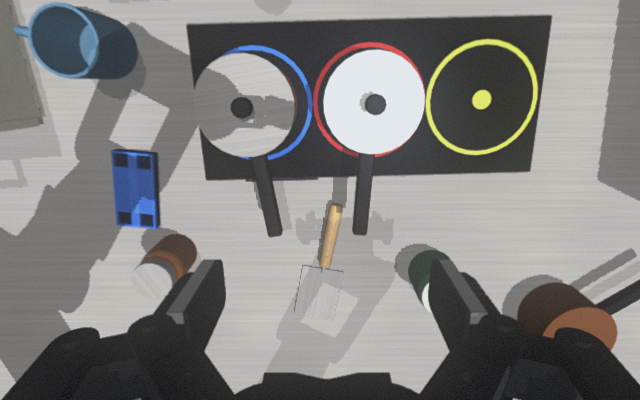

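```bash
python3 - <<'E'
from h import *
d=snap('wrist')
a=onz(d,(241,107),.115); b=onz(d,(375,104),.115); print(a,b)
h,c=fit_rings(d,(180,0,550,160))
overlay(d,[(circ(a,.054,.025),(0,255,0)),(circ(b,.054,.025),(0,255,0)),(circ(a,.054,.1),(0,255,255)),(circ(b,.054,.1),(0,255,255))]+[(circ(c[k],.066,.025),(255,0,255)) for k in c],(100,0,560,250),'w14c.png',1.7)
for uv in [(121,159),(149,157),(127,219),(151,217)]: print('rec',onz(d,uv,.016))
print('jar',onz(d,(155,280),.09),'mug',onz(d,(67,40),.085))
E
```

```text
[ 0.61179623 -0.0977624   0.115     ] [ 0.61491799 -0.23588407  0.115     ]
hob [ 0.6156 -0.2408  0.0264] {'blue': 802, 'red': 1055, 'yel': 2399} rms 0.0019002911780390183
blue [ 0.6118 -0.0959]
red [ 0.6156 -0.2408]
yel [ 0.6194 -0.3858]
rec [0.53631385 0.09248533 0.016     ]
rec [0.53903817 0.05399916 0.016     ]
rec [0.44886865 0.09887701 0.016     ]
rec [0.45191527 0.06402166 0.016     ]
jar [0.39431093 0.03325243 0.09      ] mug [0.67898999 0.0881116  0.085     ]
```

View pics/w14c.png

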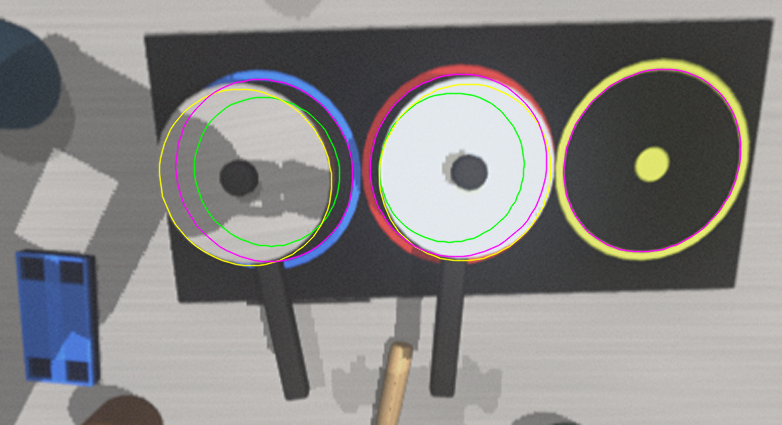

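Emit:
{"fn": "send_rows", "kwargs": {"targets": [[[0,0,0],[-0.3,1.4,0.2],85],[[0,0,0],[-0.7,3,0.4],85],[[0,0,0],[-1.1,4.6,0.6],85],[[0,0,0],[-1.5,6.2,0.8],40],[[0,0,0],[-1.9,7.8,0.8],40]]}}

```text
t: 13.37
eef_pos: [0.5081, 0.0128, 0.3646]
tcp_rot: [3.141, -0.004, -1.572]
force: [0.1, 0.5, -0.3]
grip_width: 0.0637
```

Emit:
{"fn": "send_rows", "kwargs": {"targets": [[[0,0,0],[-0.4,1.6,0],20],[[0,0,0],[-0.8,3.2,0],0],[[0,0,0],[-1.2,4.8,0],0],[[0,0,0],[-1.6,6.4,0],0],[[0,0,0],[-2,8,0],0]]}}

```text
t: 13.78
eef_pos: [0.4561, 0.2133, 0.3622]
tcp_rot: [3.136, -0.005, -1.573]
force: [1.3, -0.1, 0.3]
grip_width: 0.0006
```

Emit:
{"fn": "send_rows", "kwargs": {"targets": [[[0,0,0],[-0.4,1,0],0],[[0,0,0],[-0.5,2,0],0],[[0,0,0],[-0.5,2.5,0],0],[[0,0,0],[-0.5,2.5,0],0]]}}

```text
t: 14.12
eef_pos: [0.4429, 0.2769, 0.3603]
tcp_rot: [3.133, -0.006, -1.571]
force: [-0.2, -0.3, -0.1]
grip_width: 0.0004
```

```bash
python3 -c "
from h import *
st();d=snap('wrist','w15.png')"
```

```text
t 14.12 pos [0.4429 0.2769 0.3603] rot [ 3.133 -0.006 -1.571] F [-0.2 -0.3 -0.1] g 0.0004
```

View pics/w15.png

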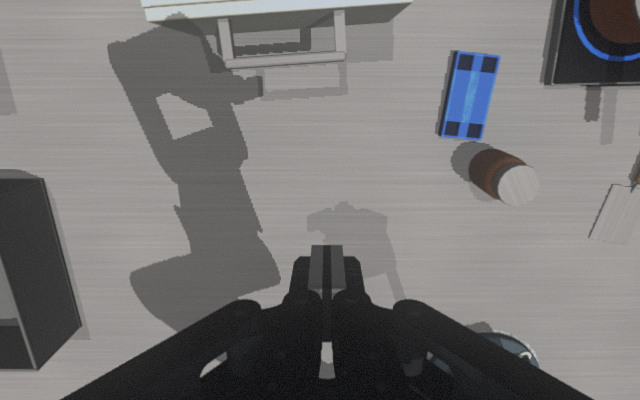

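```bash
python3 -c "
from h import *
d=snap('wrist')
a=onz(d,(226,59.5),.132);b=onz(d,(343.5,54),.132);print('bar',a,b,(a+b)/2,np.linalg.norm(a-b),np.arctan2(-(a-b)[0],(a-b)[1]))
a=onz(d,(148,17.5),.145);b=onz(d,(411,2.5),.145);print('front',a,b,(a+b)/2,np.linalg.norm(a-b),np.arctan2(-(a-b)[0],(a-b)[1]))
"
```

```text
bar [0.53786139 0.37035304 0.132     ] [0.54264875 0.25600678 0.132     ] [0.54025507 0.31317991 0.132     ] 0.11444643265438201 0.041842807324917894
front [0.57345678 0.43466068 0.145     ] [0.58536585 0.1964347  0.145     ] [0.57941131 0.31554769 0.145     ] 0.23852346578346736 0.049949051225616145
```

Emit:
{"fn": "send_rows", "kwargs": {"targets": [[[0,0,0.2],[1,0.5,-1],0],[[0,0,0.43],[2,1,-2],0],[[0,0,0.43],[3,1.4,-3],0],[[0,0,0.43],[3.3,1.4,-4.5],0],[[0,0,0.43],[3.3,1.4,-5.5],0]]}}

```text
t: 14.63
eef_pos: [0.5285, 0.3071, 0.2201]
tcp_rot: [3.133, -0.009, -1.532]
force: [-1.0, -0.5, -1.1]
grip_width: -0.0002
```

```bash
python3 -c "
from h import *
st();d=snap('wrist','w16.png')"
```

```text
t 14.63 pos [0.5285 0.3071 0.2201] rot [ 3.133 -0.009 -1.532] F [-1.  -0.5 -1.1] g -0.0002
```

View pics/w16.png

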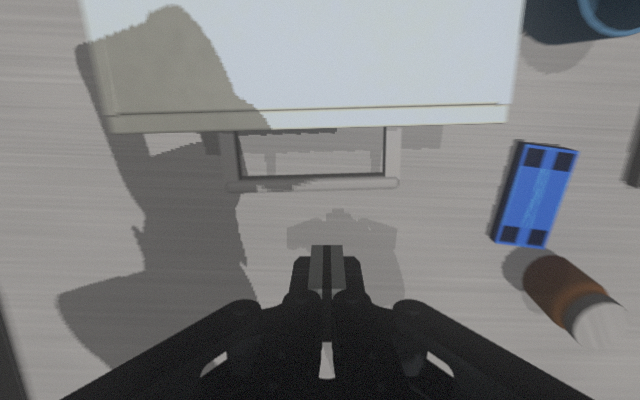

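```bash
python3 -c "
from h import *
d=snap('wrist')
a=onz(d,(228,186),.132);b=onz(d,(398,182.5),.132);print('bar',a,b,(a+b)/2,np.linalg.norm(a-b),np.arctan2(-(a-b)[0],(a-b)[1]))
a=onz(d,(109,132),.145);b=onz(d,(508,123),.145);print('front',a,b,(a+b)/2,np.linalg.norm(a-b),np.arctan2(-(a-b)[0],(a-b)[1]))
print(proj(d,[[.5285,.3071,.12],[.56,.314,.1]]))
a=onz(d,(536,195),.016);print('carrier c',a)
for uv in [(536,157),(566,160),(507,234),(537,238)]: print('rec',onz(d,uv,.016))
"
```

```text
bar [0.53139786 0.36869627 0.132     ] [0.53771083 0.2567766  0.132     ] [0.53455435 0.31273643 0.132     ] 0.11209757645870647 0.05634657662629434
front [0.56682976 0.43346156 0.145     ] [0.58074206 0.1984043  0.145     ] [0.57378591 0.31593293 0.145     ] 0.23546861457757765 0.05911792289596833
[[321.35713595 187.54157454]
 [313.30406917 137.03202644]]
carrier c [0.4938112  0.08649278 0.016     ]
rec [0.53323149 0.09575976 0.016     ]
rec [0.53132878 0.06494877 0.016     ]
rec [0.44916763 0.10738554 0.016     ]
rec [0.44550847 0.07399176 0.016     ]
```

```bash
python3 -c "
from h import *
s=st();d=snap('wrist')
print(proj(d,[s['eef_pos'],[*s['eef_pos'][:2],.239]]))
T=np.array(d['cam_to_world']);print(T[:3,3]-s['eef_pos'],T[:3,:3])
"
```

```text
t 14.73 pos [0.5238 0.306  0.2178] rot [ 3.122 -0.012 -1.531] F [ 0.2  0.2 -0.5] g 0.0001
[[323.9949476  263.403594  ]
 [324.29090633 291.02242039]]
[0.08217413 0.00379877 0.14094369] [[ 0.03906373  0.94413945  0.32722274]
 [-0.99916402  0.03295678  0.02418925]
 [ 0.01205381 -0.32789411  0.94463758]]
```

Emit:
{"fn": "send_rows", "kwargs": {"targets": [[[0.1,-0.19,0],[0.6,0.28,0],0],[[0.1,-0.19,0],[1.33,0.28,-0.2],0],[[0.1,-0.19,0],[1.33,0.28,-0.6],0],[[0.1,-0.19,0],[1.33,0.28,-0.6],0]]}}

```text
t: 15.12
eef_pos: [0.5597, 0.3136, 0.2064]
tcp_rot: [-3.134, -0.0, -1.532]
force: [-0.9, -0.4, 0.1]
grip_width: -0.0002
```

```bash
python3 -c "
from h import *
d=snap('wrist','w17.png');s=st()
a=onz(d,(0,0),.132)
print(proj(d,[[*s['eef_pos'][:2],z] for z in (.2,.145,.132,.108)]))"
```

```text
t 15.17 pos [0.5586 0.3137 0.2064] rot [-3.135 -0.    -1.532] F [-0.4  0.4 -0.5] g 0.0
[[323.82628811 258.76885169]
 [324.46537725 216.07306578]
 [324.57418235 208.806856  ]
 [324.74721486 197.2530694 ]]
```

View pics/w17.png

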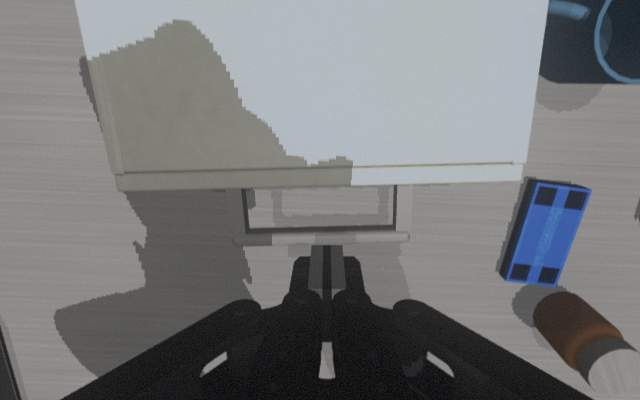

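Emit:
{"fn": "send_rows", "kwargs": {"targets": [[[0,0,0],[0,0,-0.8],0],[[0,0,0],[0,0,-1.6],0],[[0,0,0],[0,0,-2.4],0],[[0,0,0],[0,0,-2.4],0]]}}

```text
t: 15.5
eef_pos: [0.5555, 0.3129, 0.1437]
tcp_rot: [3.141, -0.002, -1.531]
force: [-0.6, -0.7, -1.0]
grip_width: -0.0001
```

```bash
python3 -c "
from h import *
d=snap('wrist','w18.png');s=st()
print(proj(d,[[*s['eef_pos'][:2],z] for z in (.2,.145,.132,.108)]))"
```

```text
t 15.55 pos [0.5567 0.3133 0.1454] rot [-3.139e+00 -2.000e-03 -1.531e+00] F [-0.3 -0.3 -0.9] g -0.0004
[[321.86755049 353.50218708]
 [323.09303771 262.45646546]
 [323.27366702 249.05437824]
 [323.54676782 228.79967821]]
```

View pics/w18.png

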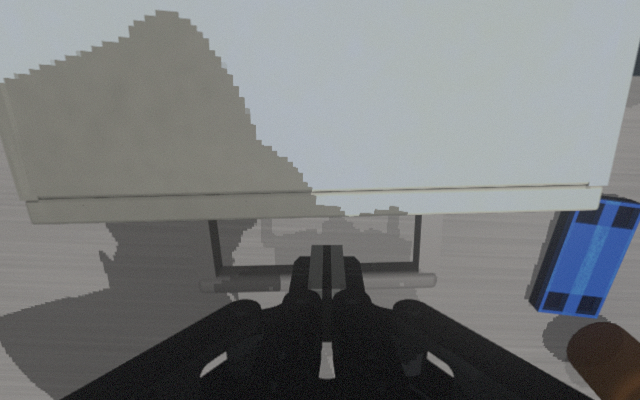

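Emit:
{"fn": "send_rows", "kwargs": {"targets": [[[0,0,0],[0.05,0,-0.4],0],[[0,0,0],[0.05,0,-0.9],0],[[0,0,0],[0.05,0,-1.4],0],[[0,0,0],[0.05,0,-1.4],0]]}}

```text
t: 15.88
eef_pos: [0.5561, 0.3127, 0.1079]
tcp_rot: [3.139, -0.003, -1.531]
force: [-0.3, -0.2, -0.1]
grip_width: -0.0001
```

Emit:
{"fn": "send_rows", "kwargs": {"targets": [[[0,0,0],[-0.3,0,0],0],[[0,0,0],[-0.8,-0.04,0],0],[[0,0,0],[-1.4,-0.07,0],0],[[0,0,0],[-2.1,-0.1,0],0],[[0,0,0],[-2.8,-0.14,0],0]]}}

```text
t: 16.3
eef_pos: [0.4869, 0.309, 0.1083]
tcp_rot: [-3.14, -0.003, -1.531]
force: [2.7, -0.7, -2.8]
grip_width: -0.0001
```

Emit:
{"fn": "send_rows", "kwargs": {"targets": [[[0,0,0],[-0.7,-0.03,0],0],[[0,0,0],[-1.4,-0.07,0],0],[[0,0,0],[-2.0,-0.1,0],0],[[0,0,0],[-2.5,-0.12,0],0],[[0,0,0],[-3,-0.15,0],0]]}}

```text
t: 16.72
eef_pos: [0.4124, 0.3052, 0.1091]
tcp_rot: [-3.137, -0.003, -1.53]
force: [2.4, -1.6, -1.6]
grip_width: -0.0001
```

```bash
python3 -c "
from h import *
d=snap('wrist','w19.png');s=st()
sc=snap('scene','s19.png')"
```

```text
t 16.77 pos [0.4085 0.3046 0.1088] rot [ 3.141 -0.004 -1.53 ] F [-3.  -0.5  0.4] g 0.0001
```

View pics/w19.png

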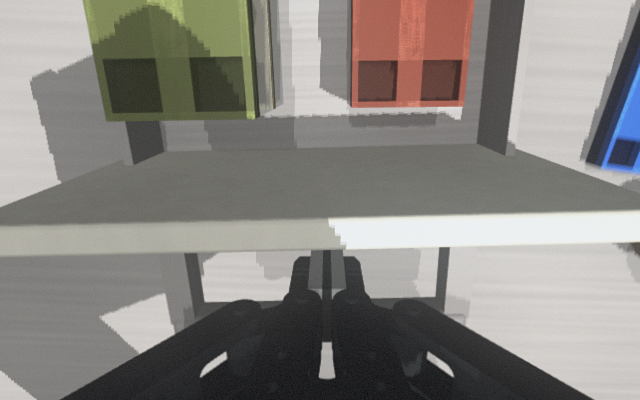

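View pics/s19.png

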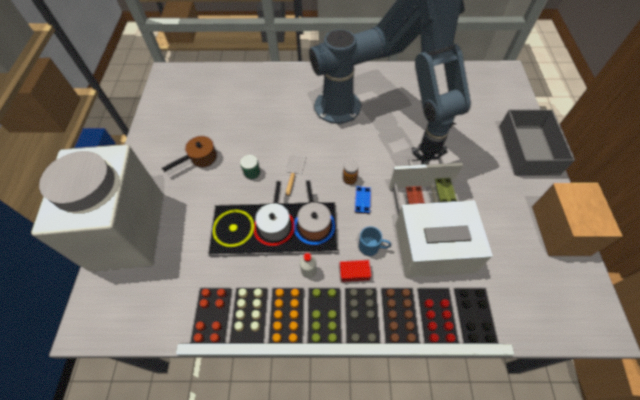

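Emit:
{"fn": "send_rows", "kwargs": {"targets": [[[0,0,0],[-0.4,-0.02,0],0],[[0,0,0],[-0.8,-0.04,0],0],[[0,0,0],[-1.1,-0.05,0],0],[[0,0,0],[-1.2,-0.06,0],0],[[0,0,0],[-1.2,-0.06,0],0]]}}

```text
t: 17.23
eef_pos: [0.3838, 0.3042, 0.1094]
tcp_rot: [-3.132, -0.002, -1.528]
force: [9.5, -2.0, -2.4]
grip_width: -0.0
```

Emit:
{"fn": "send_rows", "kwargs": {"targets": [[[0,0,0],[-0.15,0,0],0],[[0,0,0],[-0.3,0,0],0],[[0,0,0],[-0.3,0,0],0]]}}

```text
t: 17.48
eef_pos: [0.384, 0.3052, 0.1103]
tcp_rot: [-3.115, 0.0, -1.525]
force: [15.4, -5.0, -7.8]
grip_width: 0.0001
```

Emit:
{"fn": "send_rows", "kwargs": {"targets": [[[0,-0.2,0],[0.4,0,0],0],[[0,-0.2,0],[0.4,0,0.5],0],[[0,-0.2,0],[0.4,0,1.5],0],[[0,-0.2,0],[0.4,0,3],0],[[0,-0.2,0],[0.6,0,4.5],20]]}}

```text
t: 17.9
eef_pos: [0.3954, 0.3042, 0.2225]
tcp_rot: [-3.102, -0.003, -1.525]
force: [0.7, 0.5, -0.2]
grip_width: 0.0105
```

Emit:
{"fn": "send_rows", "kwargs": {"targets": [[[0,0,0],[0.5,0,1.5],50],[[0,0,0],[1,0,3],70],[[0,0,0],[1.5,0,4],70],[[0,0,0],[2,0,5],70],[[0,0,0],[2,0,5],70]]}}

```text
t: 18.32
eef_pos: [0.449, 0.3052, 0.3528]
tcp_rot: [-3.092, 0.001, -1.526]
force: [0.7, 0.6, 0.2]
grip_width: 0.0697
```

```bash
python3 -c "
from h import *
d=snap('wrist','w20.png');s=st()"
```

```text
t 18.37 pos [0.4465 0.3046 0.3499] rot [-3.098e+00 -1.000e-03 -1.526e+00] F [ 0.1 -0.3 -1.3] g 0.07
```

View pics/w20.png

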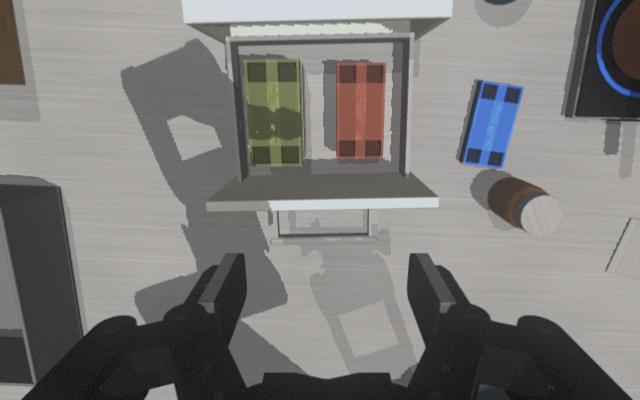

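Emit:
{"fn": "send_rows", "kwargs": {"targets": [[[0,0.2,0],[0,0,0],70],[[0,0.42,0],[0.5,0,0],70],[[0,0.42,0],[0.5,0,0],70]]}}

```text
t: 18.62
eef_pos: [0.4595, 0.3043, 0.3481]
tcp_rot: [3.138, 0.0, -1.527]
force: [0.7, -0.8, -0.9]
grip_width: 0.0702
```

```bash
python3 - <<'E'
from h import *
d=snap('wrist','w21.png');s=st()
im=d['color'][:,:,::-1]; cv2.imwrite('pics/w21c.png',cv2.resize(im[0:260,170:570],None,fx=2,fy=2,interpolation=cv2.INTER_CUBIC))
E
```

```text
t 18.67 pos [0.4584 0.3042 0.3479] rot [ 3.137 -0.    -1.526] F [-0.2 -0.   0.8] g 0.07
```

View pics/w21c.png

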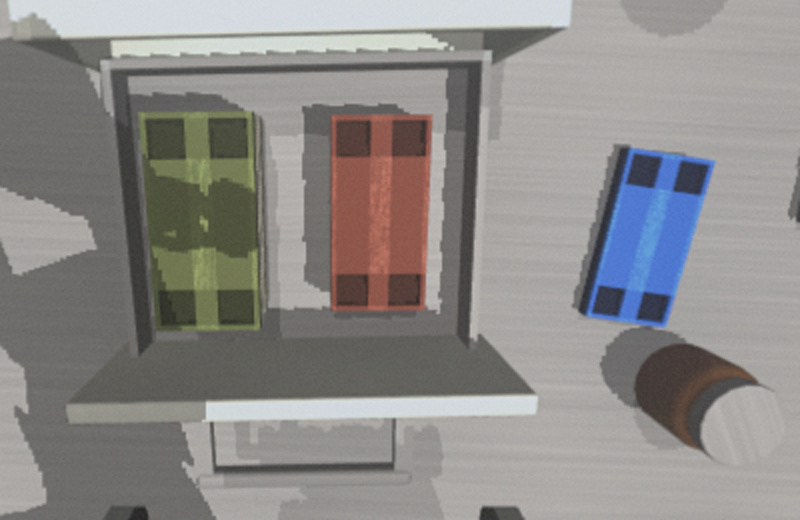

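```bash
cat >> h.py <<'E'
def fit_rect(d,px,z0,L=.110,W=.056,fitz=False):
    # px corners in order: far(+x)left(+y), far right, near right, near left
    loc=np.array([[L/2,W/2],[L/2,-W/2],[-L/2,-W/2],[-L/2,W/2]]); px=np.array(px,float)
    c0=onz(d,px.mean(0),z0)
    def f(p):
        c,s=np.cos(p[2]),np.sin(p[2]); z=p[3] if fitz else z0
        P=np.c_[p[0]+c*loc[:,0]-s*loc[:,1],p[1]+s*loc[:,0]+c*loc[:,1],np.full(4,z)]
        return (proj(d,P)-px).ravel()
    r=least_squares(f,[c0[0],c0[1],0]+([z0] if fitz else []))
    return r.x,np.sqrt(np.mean(r.fun**2))
E
python3 - <<'E'
from h import *
d=snap('wrist')
cr=lambda L:[(170+a/2,b/2) for a,b in L]
ol=cr([(139,112),(254,110),(260,328),(157,330)]); rd=cr([(332,114),(432,114),(425,311),(331,311)]); ca=cr([(627,149),(714,160),(664,326),(588,317)])
for n,q,z in [('olive',ol,.117),('red',rd,.07),('car',ca,.016)]:
    print(n,fit_rect(d,q,z),fit_rect(d,q,z,fitz=True))
print(env.get_state()['eef_pos'])
E
```

```text
olive (array([0.50013219, 0.3615194 , 0.05387056]), np.float64(0.300816088587353)) (array([0.50001262, 0.36175715, 0.05398666, 0.11538894]), np.float64(0.23730025972276667))
red (array([0.50462038, 0.26655235, 0.05025172]), np.float64(0.30352208151760574)) (array([0.50470023, 0.26668166, 0.05030617, 0.07137658]), np.float64(0.27592452696147163))
car (array([ 0.49242112,  0.08435188, -0.07829694]), np.float64(0.5887975731748922)) (array([ 0.49208642,  0.0823847 , -0.07899496,  0.0117921 ]), np.float64(0.5077870425166914))
[0.4577829  0.30426532 0.34796628]
```

Emit:
{"fn": "send_rows", "kwargs": {"targets": [[[0,0,0],[0.5,-1.5,-0.3],70],[[0,0,0],[1,-3,-0.8],70],[[0,0,0],[1.5,-4.5,-1.5],70],[[0,0,0],[2,-6,-2.5],70],[[0,0,0],[2.5,-7.4,-3.5],70]]}}

```text
t: 19.13
eef_pos: [0.5164, 0.1258, 0.265]
tcp_rot: [3.136, -0.0, -1.526]
force: [0.7, 0.1, 0.3]
grip_width: 0.07
```

Emit:
{"fn": "send_rows", "kwargs": {"targets": [[[0,0,0],[0.2,-1,-1],70],[[0,0,0],[0.2,-1.4,-2],70],[[0,0,0],[0.2,-1.4,-2],70]]}}

```text
t: 19.38
eef_pos: [0.5166, 0.0888, 0.2099]
tcp_rot: [3.123, 0.001, -1.529]
force: [-0.5, 1.3, -0.3]
grip_width: 0.07
```

```bash
python3 -c "
from h import *
d=snap('wrist','w22.png');s=st()"
```

```text
t 19.43 pos [0.5181 0.0903 0.2122] rot [ 3.127e+00  1.000e-03 -1.528e+00] F [-0.7  1.4  0.4] g 0.0699
```

View pics/w22.png

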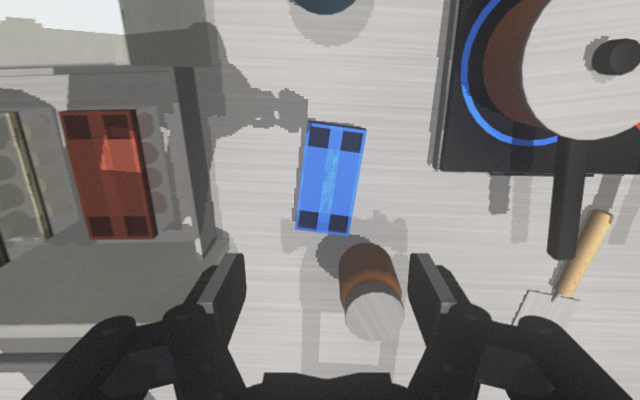

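```bash
cat > car.py <<'E'
from h import *
d=snap('wrist');s=st()
im=d['color'][100:245,280:380][:,:,::-1]; cv2.imwrite('pics/car.png',cv2.resize(im,None,fx=5,fy=4,interpolation=cv2.INTER_CUBIC))
hsv=cv2.cvtColor(d['color'],cv2.COLOR_RGB2HSV)
m=((hsv[...,0]>100)&(hsv[...,0]<125)&(hsv[...,1]>110)&(hsv[...,2]>15)).astype(np.uint8); m[:,:250]=0;m[:,400:]=0;m[:100]=0;m[260:]=0
m=cv2.morphologyEx(m,cv2.MORPH_CLOSE,np.ones((5,5)))
cs=cv2.findContours(m,0,2)[0]; c=max(cs,key=cv2.contourArea); ap=cv2.approxPolyDP(c,6,True)[:,0]; print(ap)
E
python3 car.py
```

```text
t 19.48 pos [0.5198 0.0912 0.2141] rot [ 3.132e+00  1.000e-03 -1.527e+00] F [0.1 0.1 0.1] g 0.0704
[[310 124]
 [297 229]
 [349 236]
 [367 132]]
```

View pics/car.png

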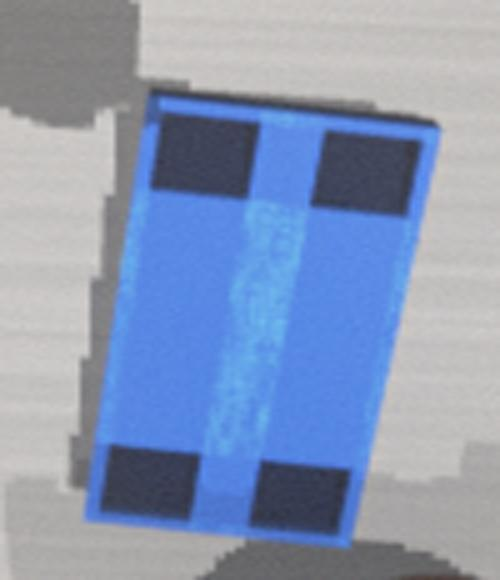

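```bash
python3 - <<'E'
from h import *
d=snap('wrist');s=st()
q=[(311.4,124.4),(367.8,131.9),(350,236.4),(297.3,230)]
print(fit_rect(d,q,.016),fit_rect(d,q,.016,fitz=True))
r=[(280+a/5,100+b/4) for a,b in [(205,155),(366,174),(299,498),(150,482)]]
P=[onz(d,u,.016) for u in r];print(np.mean(P,0),np.round(P,3))
E
```

```text
t 19.53 pos [0.521  0.0917 0.2154] rot [ 3.136e+00  1.000e-03 -1.525e+00] F [-0.3 -0.3 -0. ] g 0.0696
(array([ 0.49726666,  0.08439648, -0.09477221]), np.float64(0.5596929606010624)) (array([ 0.49693369,  0.08436286, -0.09480636,  0.01476947]), np.float64(0.5386907747875813))
[0.49713063 0.08493263 0.016     ] [[0.541 0.096 0.016]
 [0.538 0.065 0.016]
 [0.453 0.073 0.016]
 [0.456 0.104 0.016]]
```

```bash
cat >> car.py <<'E'
q=sorted(ap.tolist(),key=lambda p:p[1]); far=sorted(q[:2]); near=sorted(q[2:])
q=np.array([far[0],far[1],near[1],near[0]],float)+[0.7,0.3]
print(fit_rect(d,q,.016))
E
for i in 1 2; do python3 car.py; done
```

```text
t 19.58 pos [0.5217 0.0919 0.2162] rot [ 3.138  0.    -1.524] F [ 0.3 -0.5  0.7] g 0.0702
[[312 128]
 [298 232]
 [350 239]
 [368 137]]
(array([ 0.49511354,  0.08357477, -0.09930931]), np.float64(0.6114857541739838))
t 19.63 pos [0.522  0.0921 0.2166] rot [ 3.139  0.    -1.524] F [-1.   0.1  0.3] g 0.0701
[[312 129]
 [299 233]
 [350 240]
 [368 138]]
(array([ 0.49503668,  0.08346437, -0.09486153]), np.float64(0.670825388816567))
```

Emit:
{"fn": "send_rows", "kwargs": {"targets": [[[0,0,0],[-0.1,1.3,0.4],75],[[0,0,0],[-0.2,2.8,0.8],75],[[0,0,0],[-0.4,4.4,0.8],75],[[0,0,0],[-0.5,6,0.8],75],[[0,0,0],[-0.6,7.6,0.8],75]]}}

```text
t: 20.05
eef_pos: [0.5066, 0.2853, 0.239]
tcp_rot: [-3.14, 0.001, -1.522]
force: [-0.0, 0.5, 0.3]
grip_width: 0.0749
```

Emit:
{"fn": "send_rows", "kwargs": {"targets": [[[0,0,0],[-0.2,1.5,0],75],[[0,0,0],[-0.3,2.9,0],75],[[0,0,0],[-0.3,3.2,0],75],[[0,0,0],[-0.3,3.2,0],75],[[0,0,0],[-0.3,3.2,0],75]]}}

```text
t: 20.47
eef_pos: [0.4986, 0.3662, 0.24]
tcp_rot: [-3.139, 0.001, -1.519]
force: [-0.1, 0.0, 1.1]
grip_width: 0.075
```

```bash
python3 -c "
from h import *
d=snap('wrist','w23.png');s=st()
im=d['color'][:,:,::-1]; cv2.imwrite('pics/w23c.png',cv2.resize(im[90:400,170:500],None,fx=2,fy=1.9,interpolation=cv2.INTER_CUBIC))"
```

```text
t 20.52 pos [0.4988 0.3651 0.2397] rot [-3.139e+00  1.000e-03 -1.521e+00] F [-0.9  0.1  0.1] g 0.0751
```

View pics/w23c.png

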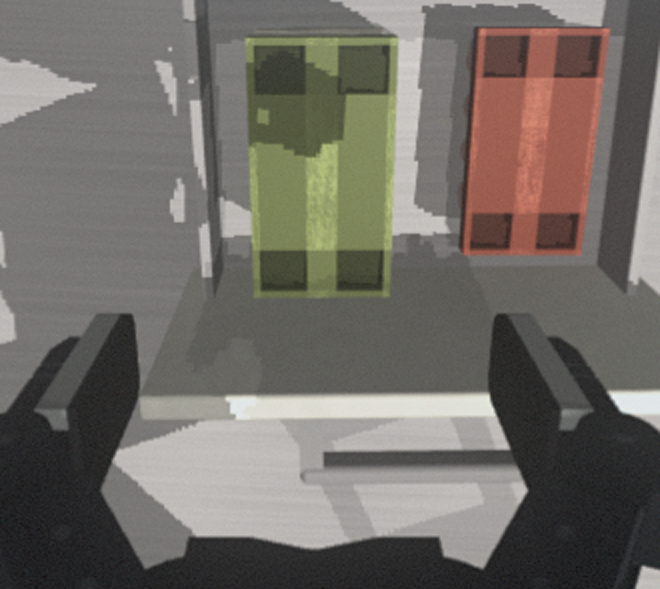

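```bash
python3 - <<'E'
from h import *
d=snap('wrist');s=st()
cr=lambda L:[(170+a/2,90+b/1.9) for a,b in L]
ol=cr([(247,39),(397,38),(389,296),(254,296)]); rd=cr([(476,28),(608,31),(581,255),(464,254)])
for n,q,z in [('olive',ol,.117),('red',rd,.07)]:
    print(n,fit_rect(d,q,z),fit_rect(d,q,z,fitz=True))
E
```

```text
t 20.57 pos [0.4991 0.3644 0.2396] rot [-3.140e+00  1.000e-03 -1.523e+00] F [-1.1  0.2  0.2] g 0.0745
olive (array([0.50143109, 0.36084805, 0.05157683]), np.float64(0.7207066588438679)) (array([0.5006538 , 0.36077136, 0.0515523 , 0.11369952]), np.float64(0.27828274303437744))
red (array([0.50604606, 0.26588359, 0.05697802]), np.float64(0.6975022459500954)) (array([0.50572091, 0.26533791, 0.05668651, 0.06830319]), np.float64(0.6492812136969586))
```

Emit:
{"fn": "send_rows", "kwargs": {"targets": [[[0,0,0],[0.05,-0.13,-1.3],75],[[0,0,0],[0.05,-0.13,-2.7],75],[[0,0,0],[0.05,-0.13,-4.1],75],[[0,0,0],[0.05,-0.13,-5.4],75],[[0,0,0],[0.05,-0.13,-6],75]]}}

```text
t: 20.98
eef_pos: [0.4985, 0.358, 0.0858]
tcp_rot: [3.137, -0.002, -1.525]
force: [-0.8, -0.7, 0.4]
grip_width: 0.075
```

Emit:
{"fn": "send_rows", "kwargs": {"targets": [[[0,0,0],[0,0,-0.2],75],[[0,0,0],[0,0,-0.2],75]]}}

```text
t: 21.15
eef_pos: [0.4976, 0.3556, 0.079]
tcp_rot: [3.132, -0.004, -1.528]
force: [-1.0, -0.1, -0.0]
grip_width: 0.075
```

```bash
python3 -c "
from h import *
d=snap('wrist','w24.png');s=st()"
```

```text
t 21.2 pos [0.4987 0.3566 0.0806] rot [ 3.136e+00 -3.000e-03 -1.527e+00] F [0.2 0.5 0.3] g 0.0752
```

View pics/w24.png

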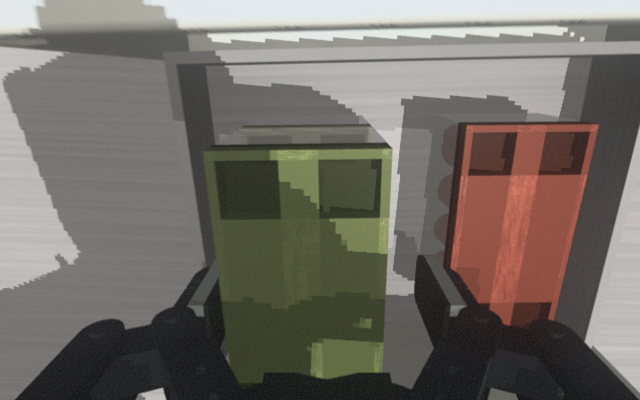

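Emit:
{"fn": "send_rows", "kwargs": {"targets": [[[0,0,0.1],[0.05,0.18,-0.05],75],[[0,0,0.1],[0.05,0.18,-0.05],70],[[0,0,0.1],[0.05,0.18,-0.05],60],[[0,0,0.1],[0.05,0.18,-0.05],40],[[0,0,0.1],[0.05,0.18,-0.05],30]]}}

```text
t: 21.62
eef_pos: [0.5011, 0.3621, 0.081]
tcp_rot: [3.139, -0.001, -1.517]
force: [-0.4, 1.3, 4.2]
grip_width: 0.0547
```

Emit:
{"fn": "send_rows", "kwargs": {"targets": [[[0,0,0],[0,0,0],30],[[0,0,0],[0,0,0],30],[[0,0,0],[0,0,0],30]]}}

```text
t: 21.87
eef_pos: [0.5011, 0.362, 0.0812]
tcp_rot: [3.139, -0.001, -1.516]
force: [0.2, -0.6, 1.8]
grip_width: 0.0551
```

```bash
python3 -c "
from h import *
d=snap('wrist','w25.png');s=st()"
```

```text
t 21.92 pos [0.5011 0.362  0.0811] rot [ 3.139e+00 -1.000e-03 -1.517e+00] F [-0.8 -0.5  2.5] g 0.0556
```

View pics/w25.png

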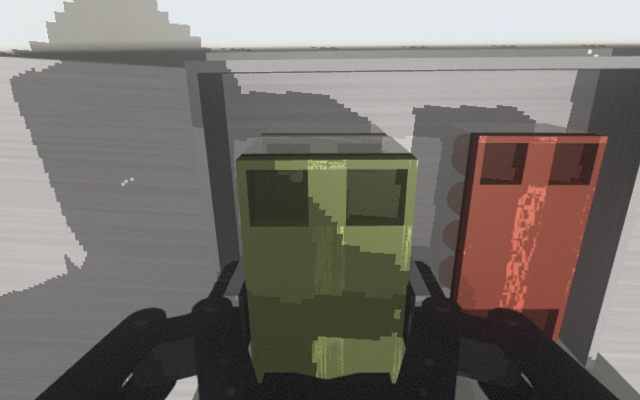

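Emit:
{"fn": "send_rows", "kwargs": {"targets": [[[0,0,0],[0,0,0.2],30],[[0,0,0],[0,0,0.6],30],[[0,0,0],[0,0,1.1],30],[[0,0,0],[0,0,1.6],30],[[0,0,0],[0,0,2],30]]}}

```text
t: 22.33
eef_pos: [0.5016, 0.3622, 0.1331]
tcp_rot: [3.141, -0.001, -1.517]
force: [0.2, 0.2, -1.0]
grip_width: 0.0552
```

```bash
python3 -c "
from h import *
d=snap('wrist','w26.png');s=st()"
```

```text
t 22.38 pos [0.5028 0.3629 0.1352] rot [-3.139e+00  1.000e-03 -1.516e+00] F [ 0.1 -0.1 -0.3] g 0.0552
```

View pics/w26.png

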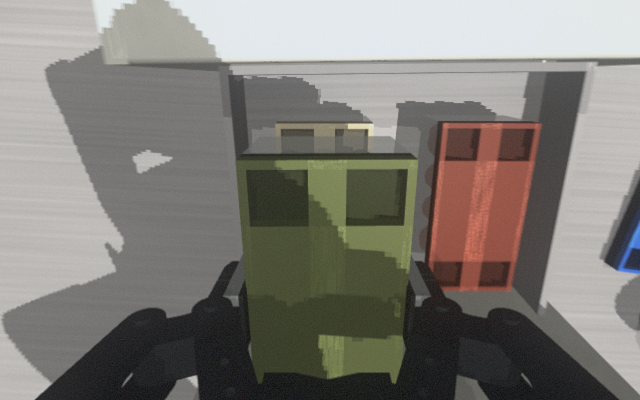

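Emit:
{"fn": "send_rows", "kwargs": {"targets": [[[0,0,0],[0,-0.4,0],30],[[0,0,0],[0,-1.1,0],30],[[0,0,-0.2],[0,-1.9,0],30],[[0,0,-0.4],[0,-2.7,0],30],[[0,0,-0.6],[0,-3.5,0],30]]}}

```text
t: 22.8
eef_pos: [0.5023, 0.2739, 0.1351]
tcp_rot: [-3.139, 0.0, -1.58]
force: [-0.5, -0.0, -1.9]
grip_width: 0.0552
```

Emit:
{"fn": "send_rows", "kwargs": {"targets": [[[0,0,-0.1],[0,-0.8,0],30],[[0,0,-0.3],[-0.1,-1.6,0],30],[[0,0,-0.5],[-0.15,-2.5,0],30],[[0,0,-0.7],[-0.2,-3.4,0],30],[[0,0,-0.83],[-0.25,-4.3,0],30]]}}

```text
t: 23.22
eef_pos: [0.4954, 0.1647, 0.1352]
tcp_rot: [-3.14, 0.0, -1.668]
force: [0.8, 0.6, -2.6]
grip_width: 0.0553
```

Emit:
{"fn": "send_rows", "kwargs": {"targets": [[[0,0,0],[0,-0.8,0],30],[[0,0,0],[0,-1.6,0],30],[[0,0,0],[0,-2.3,0],30],[[0,0,0],[0,-2.8,0],30],[[0,0,0],[0,-2.8,0],30]]}}

```text
t: 23.63
eef_pos: [0.4951, 0.092, 0.1353]
tcp_rot: [-3.14, -0.001, -1.671]
force: [-0.6, 0.2, -1.1]
grip_width: 0.0552
```

```bash
python3 -c "
from h import *
d=snap('wrist','w27.png');s=st()"
```

```text
t 23.68 pos [0.4951 0.0932 0.1353] rot [-3.14 -0.   -1.67] F [ 1.1  0.5 -1.9] g 0.0552
```

View pics/w27.png

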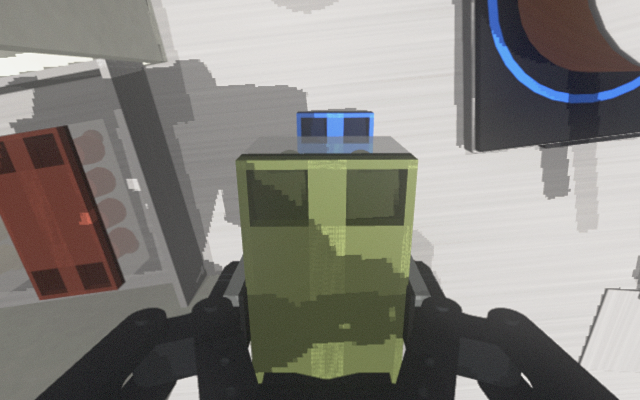

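```bash
cat >> h.py <<'E'
def far_edge(d,l,r,z,L=.110):
    a=onz(d,l,z);b=onz(d,r,z); v=(a-b)[:2]; w=np.linalg.norm(v); th=np.arctan2(-v[0],v[1])
    c=(a+b)[:2]/2-L/2*np.array([np.cos(th),np.sin(th)]); print('edge w',round(w,4),'yaw',round(th,4),'centre',np.round(c,4)); return c,th
E
python3 - <<'E'
from h import *
d=snap('wrist');s=st()
im=d['color'][:,:,::-1]; cv2.imwrite('pics/w27c.png',cv2.resize(im[95:235,220:430],None,fx=3.8,fy=3.8,interpolation=cv2.INTER_CUBIC))
far_edge(d,(298,112.5),(373,112.5),.016)
zt=s['eef_pos'][2]-.017+.053
far_edge(d,(239.5,158),(417,157),zt)
E
```

```text
t 23.73 pos [0.4951 0.0941 0.1353] rot [-3.14   0.    -1.669] F [ 0.4  0.3 -0.9] g 0.055
edge w 0.054 yaw -0.0999 centre [0.4951 0.0856]
edge w 0.0541 yaw -0.0943 centre [0.4963 0.0912]
```

View pics/w27c.png

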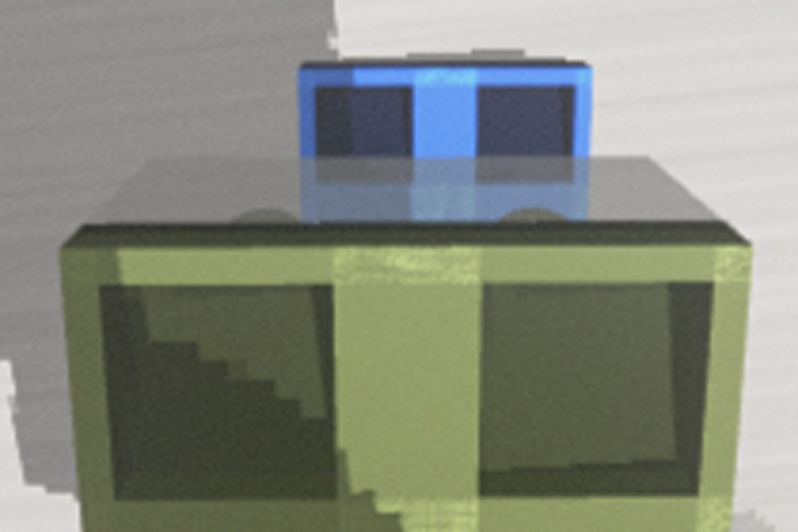

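Emit:
{"fn": "send_rows", "kwargs": {"targets": [[[0,0,0],[-0.05,-0.2,-0.7],30],[[0,0,0],[-0.05,-0.2,-1.5],30],[[0,0,0],[-0.05,-0.2,-2.3],30],[[0,0,0],[-0.05,-0.2,-2.8],30],[[0,0,0],[-0.05,-0.2,-2.8],30]]}}

```text
t: 24.15
eef_pos: [0.4919, 0.0898, 0.0631]
tcp_rot: [3.138, 0.0, -1.668]
force: [0.1, 0.8, -1.5]
grip_width: 0.0548
```

```bash
cat > look.py <<'E'
import sys
from h import *
for i in range(3): d=snap('wrist')
s=st()
im=d['color'][:,:,::-1]; cv2.imwrite('pics/'+sys.argv[1],cv2.resize(im[95:235,220:430],None,fx=3.8,fy=3.8,interpolation=cv2.INTER_CUBIC))
E
python3 look.py w28c.png
```

```text
t 24.3 pos [0.4942 0.0896 0.0657] rot [-3.139  0.    -1.669] F [-0.6  0.  -1.7] g 0.0552
```

View pics/w28c.png

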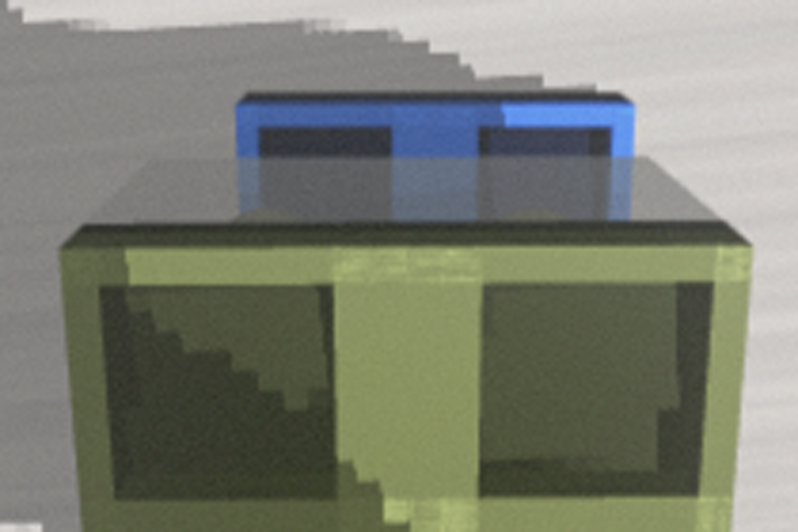

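```bash
cat >> h.py <<'E'
def rel(d,cl,cr,zc,tl,tr,zt):
    c,a=far_edge(d,cl,cr,zc); t,b=far_edge(d,tl,tr,zt); print('move',np.round(c-t,4),'in units',np.round((c-t)/.025,2),'yaw units',round((a-b)/np.radians(6),2))
E
python3 - <<'E'
from h import *
d=snap('wrist');s=st()
rel(d,(282.4,121.6),(386.8,121.6),.016,(236.3,159.7),(417.6,159.7),s['eef_pos'][2]+.036)
E
```

```text
t 24.35 pos [0.4945 0.0895 0.066 ] rot [-3.138  0.    -1.669] F [ 0.2  0.2 -1.4] g 0.0554
edge w 0.0556 yaw -0.098 centre [0.496 0.084]
edge w 0.0552 yaw -0.0981 centre [0.4948 0.0883]
move [ 0.0012 -0.0043] in units [ 0.05 -0.17] yaw units 0.0
```

Emit:
{"fn": "send_rows", "kwargs": {"targets": [[[0,0,0],[0.05,-0.17,-0.3],30],[[0,0,0],[0.05,-0.17,-0.7],30],[[0,0,0],[0.05,-0.17,-1],30],[[0,0,0],[0.05,-0.17,-1],30],[[0,0,0],[0.05,-0.17,-1],30]]}}

```text
t: 24.77
eef_pos: [0.4951, 0.0852, 0.0403]
tcp_rot: [-3.14, 0.0, -1.669]
force: [0.4, 1.1, -1.0]
grip_width: 0.0552
```

```bash
python3 look.py w29c.png
```

```text
t 24.92 pos [0.4958 0.0852 0.0411] rot [-3.138  0.    -1.669] F [ 0.4 -0.6 -2.2] g 0.0552
```

View pics/w29c.png

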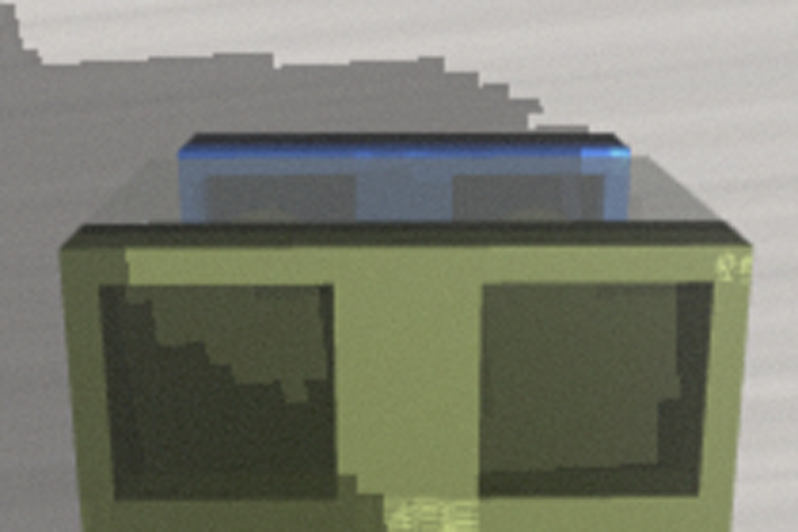

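```bash
python3 - <<'E'
from h import *
d=snap('wrist');s=st()
rel(d,(267.4,135),(385.5,135),.016,(236.3,159.7),(417.6,159.7),s['eef_pos'][2]+.036)
E
```

```text
t 24.97 pos [0.4959 0.0852 0.0412] rot [-3.138  0.    -1.669] F [ 0.5 -0.5 -1.2] g 0.0549
edge w 0.0555 yaw -0.0983 centre [0.4947 0.0843]
edge w 0.0553 yaw -0.0982 centre [0.4963 0.0839]
move [-0.0016  0.0003] in units [-0.07  0.01] yaw units -0.0
```

Emit:
{"fn": "send_rows", "kwargs": {"targets": [[[0,0,0],[-0.06,0,-0.2],30],[[0,0,0],[-0.06,0,-0.4],30],[[0,0,0],[-0.06,0,-0.58],30],[[0,0,0],[-0.06,0,-0.65],30],[[0,0,0],[-0.06,0,-0.65],30]]}}

```text
t: 25.38
eef_pos: [0.4944, 0.0853, 0.027]
tcp_rot: [-3.137, 0.0, -1.668]
force: [-2.3, 0.2, 22.4]
grip_width: 0.0551
```

```bash
python3 look.py w30c.png
```

```text
t 25.53 pos [0.4944 0.0853 0.0271] rot [-3.137  0.    -1.668] F [-2.7 -0.3 21.2] g 0.0553
```

View pics/w30c.png

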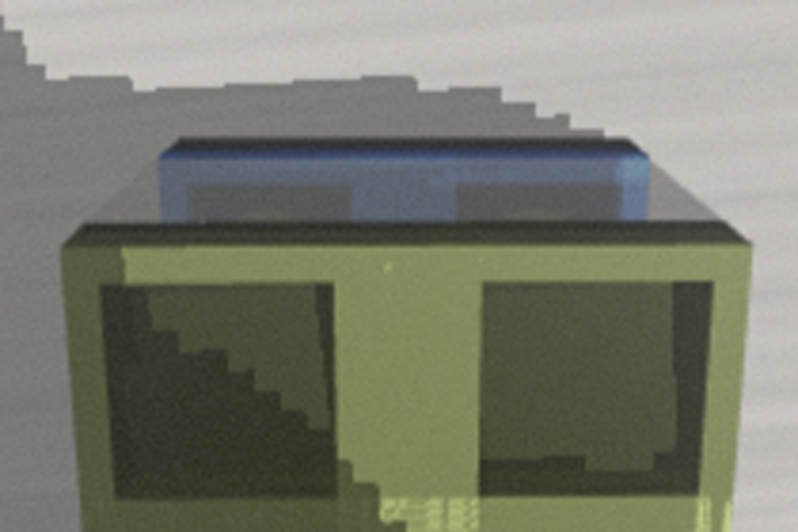

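Emit:
{"fn": "send_rows", "kwargs": {"targets": [[[0,0,0],[0,0,0],60],[[0,0,0],[0,0,0.02],70],[[0,0,0],[0,0,0.02],75],[[0,0,0],[0,0,0.02],75]]}}

```text
t: 25.87
eef_pos: [0.4944, 0.0853, 0.0272]
tcp_rot: [-3.137, 0.0, -1.668]
force: [0.3, 0.4, -0.2]
grip_width: 0.0746
```

Emit:
{"fn": "send_rows", "kwargs": {"targets": [[[0,0,0],[0,0,0.6],75],[[0,0,0],[0,0,1.8],75],[[0,0,0],[0,0,3.3],75],[[0,0,0],[0,0,4.9],75],[[0,0,0],[0,0,6.5],75]]}}

```text
t: 26.28
eef_pos: [0.4935, 0.0853, 0.1905]
tcp_rot: [-3.14, 0.0, -1.668]
force: [1.0, -0.1, -0.7]
grip_width: 0.0746
```

```bash
python3 -c "
from h import *
for i in range(3): d=snap('wrist','w31.png')
s=st()"
```

```text
t 26.43 pos [0.4966 0.0852 0.1924] rot [-3.130e+00  1.000e-03 -1.668e+00] F [-0.   0.8 -0.3] g 0.0751
```

View pics/w31.png

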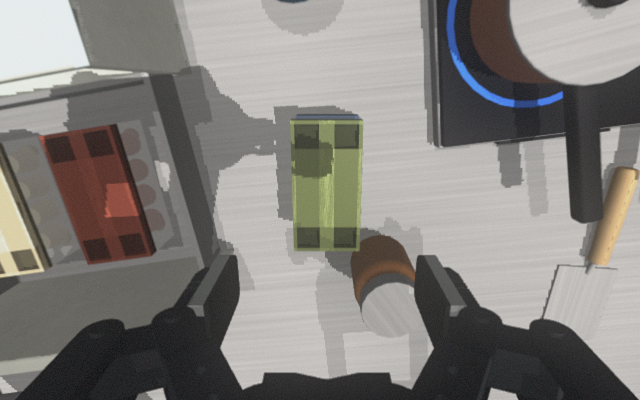

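Emit:
{"fn": "send_rows", "kwargs": {"targets": [[[0,0,0.3],[0.1,1,0.2],75],[[0,0,0.7],[0.2,2.5,0.4],75],[[0,0,1.1],[0.3,4.1,0.4],75],[[0,0,1.43],[0.34,5.7,0.4],75],[[0,0,1.43],[0.34,7,0.4],75]]}}

```text
t: 26.85
eef_pos: [0.504, 0.2622, 0.2002]
tcp_rot: [-3.133, 0.0, -1.517]
force: [0.9, -0.1, -0.1]
grip_width: 0.0754
```

Emit:
{"fn": "send_rows", "kwargs": {"targets": [[[0,0,0],[0,0.2,0],72],[[0,0,0],[0,0.2,0],72]]}}

```text
t: 27.02
eef_pos: [0.5023, 0.2689, 0.1975]
tcp_rot: [-3.138, -0.001, -1.513]
force: [-1.0, -0.7, 0.1]
grip_width: 0.072
```

```bash
python3 -c "
from h import *
for i in range(3): d=snap('wrist','w32.png')
s=st()
im=d['color'][:,:,::-1]; cv2.imwrite('pics/w32c.png',cv2.resize(im[90:400,170:500],None,fx=2,fy=1.9,interpolation=cv2.INTER_CUBIC))"
```

```text
t 27.17 pos [0.5032 0.2659 0.1987] rot [-3.136e+00 -1.000e-03 -1.518e+00] F [ 0.8  0.2 -0.5] g 0.0722
```

View pics/w32c.png

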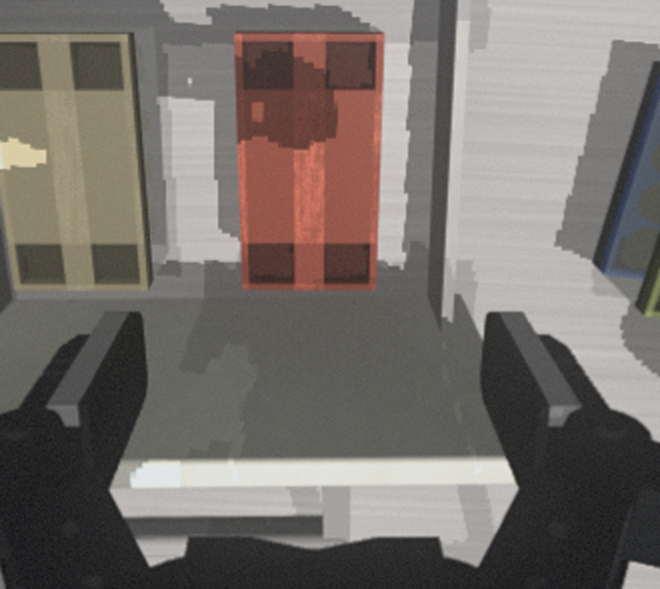

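```bash
python3 - <<'E'
from h import *
d=snap('wrist');s=st()
cr=lambda L:[(170+a/2,90+b/1.9) for a,b in L]
rd=cr([(235,34),(384,34),(377,290),(244,289)])
print(fit_rect(d,rd,.07),fit_rect(d,rd,.07,fitz=True))
E
```

```text
t 27.22 pos [0.5036 0.2656 0.1991] rot [-3.136e+00 -1.000e-03 -1.518e+00] F [-0.4 -0.1  0.3] g 0.072
(array([0.50685086, 0.26598242, 0.05382487]), np.float64(0.30316028491618635)) (array([0.5066272 , 0.26597389, 0.05382681, 0.06901025]), np.float64(0.2335231142559187))
```

Emit:
{"fn": "send_rows", "kwargs": {"targets": [[[0,0,0],[0.12,0.03,-1],70],[[0,0,0],[0.12,0.03,-2.2],70],[[0,0,0],[0.12,0.03,-3.4],69],[[0,0,0],[0.12,0.03,-4.2],69],[[0,0,0],[0.12,0.03,-4.2],69]]}}

```text
t: 27.63
eef_pos: [0.5037, 0.2636, 0.0901]
tcp_rot: [3.138, -0.003, -1.521]
force: [-1.2, -0.2, -0.7]
grip_width: 0.0689
```

```bash
python3 -c "
from h import *
for i in range(4): d=snap('wrist','w33.png')
s=st()"
```

```text
t 27.83 pos [0.508  0.266  0.0956] rot [-3.133 -0.    -1.52 ] F [0.9 0.3 0.6] g 0.0692
```

View pics/w33.png

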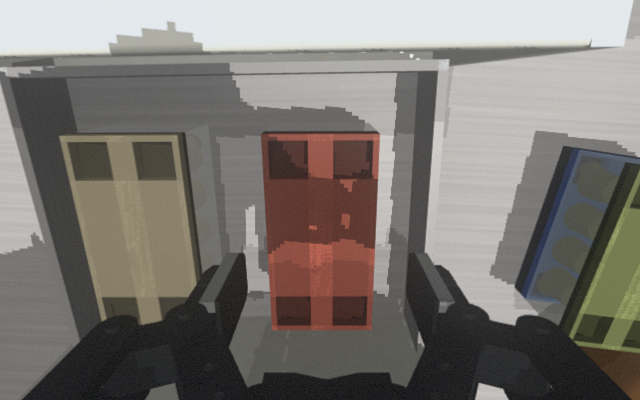

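```bash
python3 - <<'E'
from h import *
d=snap('wrist');s=st()
print('wall inner top',onz(d,(413,230),.057),onz(d,(396,73),.057))
print('wall inner L top',onz(d,(57,200),.057))
print(proj(d,[[.508,.217,.057],[.508,.2225,.057],[.508,.217,.095]]))
im=d['color'][:,:,::-1]; cv2.imwrite('pics/w33c.png',cv2.resize(im[60:360,360:520],None,fx=3,fy=2,interpolation=cv2.INTER_CUBIC))
E
```

```text
t 27.88 pos [0.508  0.2663 0.0959] rot [-3.132 -0.    -1.519] F [ 0.4 -0.1  0.5] g 0.069
wall inner top [0.50997336 0.21705402 0.057     ] [0.59148265 0.23541886 0.057     ]
wall inner L top [0.51765113 0.4112543  0.057     ]
[[412.65602712 233.28133618]
 [402.79655552 232.82453561]
 [431.95407567 267.46648763]]
```

View pics/w33c.png

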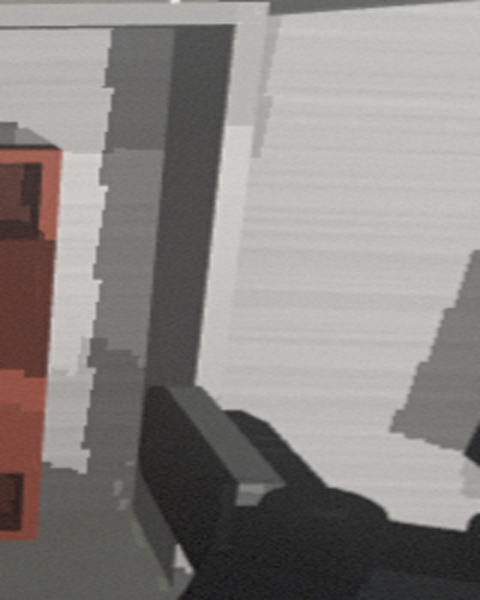

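Emit:
{"fn": "send_rows", "kwargs": {"targets": [[[0,0,0],[-0.05,0.06,-0.4],67],[[0,0,0],[-0.05,0.06,-0.9],67],[[0,0,0],[-0.05,0.06,-1.4],67],[[0,0,0],[-0.05,0.06,-1.9],67],[[0,0,0],[-0.05,0.06,-1.9],67]]}}

```text
t: 28.3
eef_pos: [0.5057, 0.2675, 0.047]
tcp_rot: [-3.135, -0.001, -1.519]
force: [-0.5, -0.0, -0.2]
grip_width: 0.0667
```

```bash
python3 -c "
from h import *
for i in range(3): d=snap('wrist','w34.png')
s=st()"
```

```text
t 28.45 pos [0.5073 0.268  0.049 ] rot [-3.131  0.    -1.519] F [-0.5 -0.1  0.6] g 0.0671
```

View pics/w34.png

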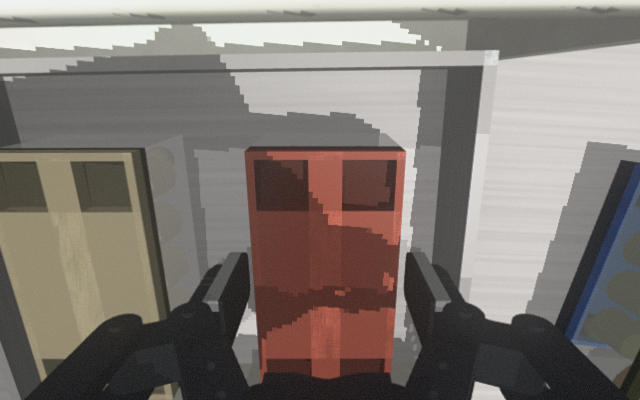

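Emit:
{"fn": "send_rows", "kwargs": {"targets": [[[0,0,0],[0,0.02,-0.3],67],[[0,0,0],[0,0.02,-0.62],67],[[0,0,0],[0,0.02,-0.62],67],[[0,0,0],[0,0.02,-0.62],50],[[0,0,0],[0,0.02,-0.62],30]]}}

```text
t: 28.87
eef_pos: [0.5071, 0.2685, 0.0334]
tcp_rot: [-3.131, 0.0, -1.519]
force: [-0.2, 0.8, -1.7]
grip_width: 0.0554
```

Emit:
{"fn": "send_rows", "kwargs": {"targets": [[[0,0,0],[0,0,0],30],[[0,0,0],[0,0,0],30],[[0,0,0],[0,0,0],30]]}}

```text
t: 29.12
eef_pos: [0.5071, 0.2684, 0.0334]
tcp_rot: [-3.131, 0.0, -1.519]
force: [-0.2, 0.8, -1.8]
grip_width: 0.0552
```

Emit:
{"fn": "send_rows", "kwargs": {"targets": [[[0,0,0],[0,0,0.2],30],[[0,0,0],[0,0,0.8],30],[[0,0,0],[0,0,1.5],30],[[0,0,0],[0,0,2.4],30],[[0,0,0],[0,0,3.2],30]]}}

```text
t: 29.53
eef_pos: [0.5068, 0.2684, 0.1145]
tcp_rot: [-3.132, 0.0, -1.519]
force: [-0.1, 0.3, -1.3]
grip_width: 0.0554
```

```bash
python3 -c "
from h import *
for i in range(2): d=snap('wrist','w35.png')
s=st()"
```

```text
t 29.63 pos [0.5095 0.2693 0.1169] rot [-3.124e+00  2.000e-03 -1.519e+00] F [ 0.5  0.8 -0.9] g 0.0553
```

View pics/w35.png

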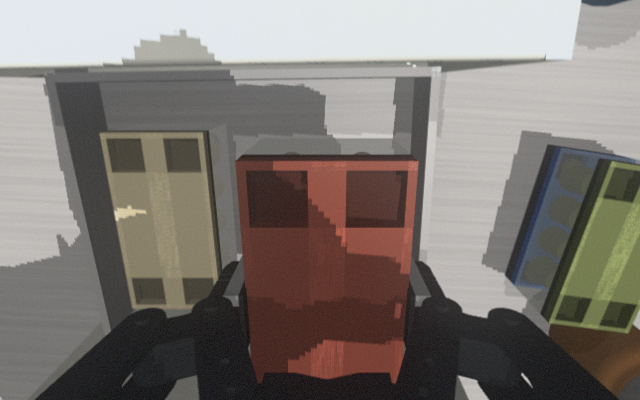

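Emit:
{"fn": "send_rows", "kwargs": {"targets": [[[0,0.17,0],[0,-0.3,0.4],30],[[0,0.17,-0.2],[-0.1,-1,0.7],30],[[0,0.17,-0.4],[-0.2,-1.8,0.7],30],[[0,0.17,-0.6],[-0.3,-2.6,0.7],30],[[0,0.17,-0.8],[-0.35,-3.4,0.7],30]]}}

```text
t: 30.05
eef_pos: [0.4996, 0.1835, 0.1336]
tcp_rot: [3.14, 0.002, -1.603]
force: [-0.5, 0.3, -1.4]
grip_width: 0.0551
```

Emit:
{"fn": "send_rows", "kwargs": {"targets": [[[0,0,-0.2],[-0.1,-0.9,0],30],[[0,0,-0.4],[-0.2,-1.8,0],30],[[0,0,-0.6],[-0.25,-2.7,0],30],[[0,0,-0.62],[-0.25,-3.6,0],30],[[0,0,-0.62],[-0.25,-3.9,0],30]]}}

```text
t: 30.47
eef_pos: [0.4926, 0.0836, 0.1328]
tcp_rot: [3.138, 0.001, -1.67]
force: [-0.1, 0.5, -2.2]
grip_width: 0.0555
```

```bash
python3 look.py w36c.png
```

```text
t 30.62 pos [0.493  0.0859 0.1331] rot [ 3.139e+00  2.000e-03 -1.670e+00] F [ 0.7  0.  -1.5] g 0.0551
```

View pics/w36c.png

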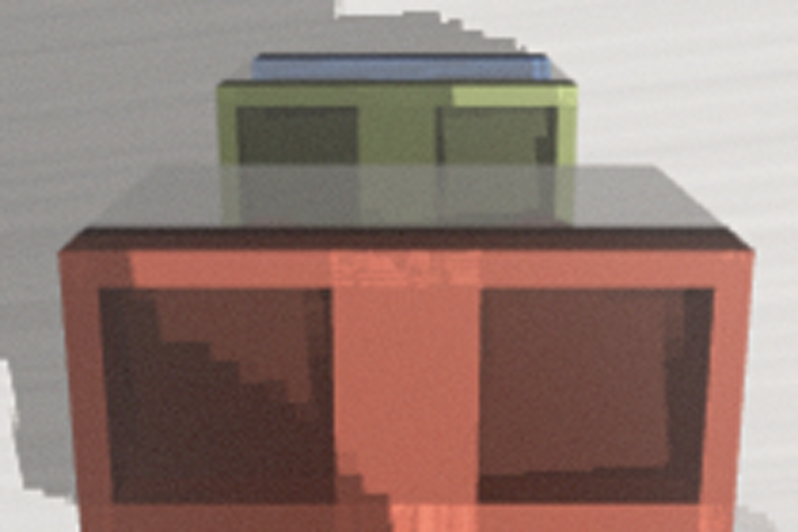

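```bash
cat >> h.py <<'E'
def C(a,b): return (220+a/3.8,95+b/3.8)
E
python3 - <<'E'
from h import *
d=snap('wrist');s=st()
rel(d,C(219,84),C(577,84),.063,C(60,250),C(754,250),s['eef_pos'][2]+.0366)
E
```

```text
t 30.67 pos [0.4931 0.0865 0.1332] rot [ 3.139e+00  2.000e-03 -1.669e+00] F [ 0.2  0.3 -1.8] g 0.0553
edge w 0.0552 yaw -0.0994 centre [0.4953 0.0857]
edge w 0.0553 yaw -0.0991 centre [0.4936 0.0844]
move [0.0017 0.0013] in units [0.07 0.05] yaw units -0.0
```

Emit:
{"fn": "send_rows", "kwargs": {"targets": [[[0,0,0],[0.06,0,-0.4],30],[[0,0,0],[0.06,0,-0.9],30],[[0,0,0],[0.06,0,-1.4],30],[[0,0,0],[0.06,0,-1.6],30],[[0,0,0],[0.06,0,-1.6],30]]}}

```text
t: 31.08
eef_pos: [0.4934, 0.0874, 0.0916]
tcp_rot: [3.135, 0.002, -1.667]
force: [0.2, 0.4, -1.1]
grip_width: 0.0551
```

```bash
python3 look.py w37c0.png; python3 look.py w37c.png
```

```text
t 31.23 pos [0.4948 0.0869 0.0933] rot [ 3.139e+00  2.000e-03 -1.668e+00] F [ 0.2 -0.7 -0.8] g 0.0553
t 31.38 pos [0.495  0.0866 0.0938] rot [ 3.140e+00  2.000e-03 -1.668e+00] F [ 0.3  0.6 -2.1] g 0.0549
```

View pics/w37c.png

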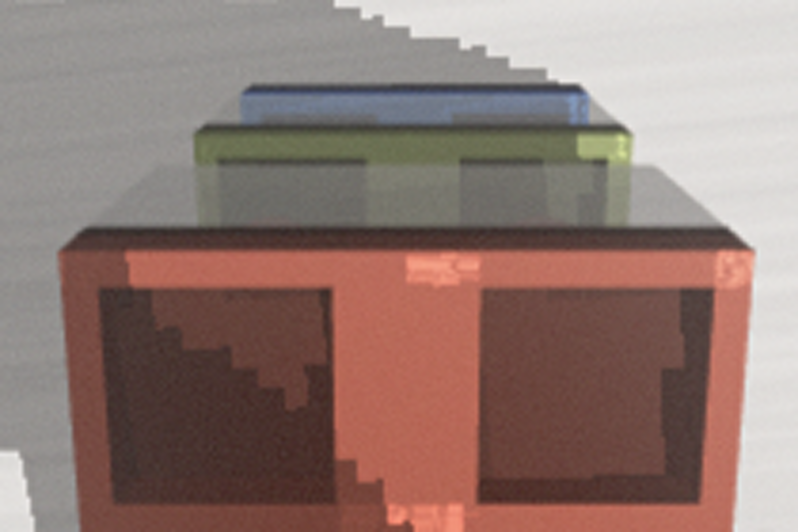

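```bash
python3 - <<'E'
from h import *
d=snap('wrist');s=st()
rel(d,C(196,131),C(632,131),.063,C(60,250),C(754,250),s['eef_pos'][2]+.0366)
E
```

```text
t 31.43 pos [0.495  0.0865 0.0938] rot [ 3.140e+00  2.000e-03 -1.669e+00] F [-0.2 -0.  -1.8] g 0.0553
edge w 0.0554 yaw -0.0978 centre [0.4955 0.0843]
edge w 0.0554 yaw -0.0976 centre [0.4955 0.0852]
move [-0.     -0.0008] in units [-0.   -0.03] yaw units -0.0
```

Emit:
{"fn": "send_rows", "kwargs": {"targets": [[[0,0,0],[0,-0.03,-0.25],30],[[0,0,0],[0,-0.03,-0.5],30],[[0,0,0],[0,-0.03,-0.75],30],[[0,0,0],[0,-0.03,-0.9],30],[[0,0,0],[0,-0.03,-0.9],30]]}}

```text
t: 31.85
eef_pos: [0.4952, 0.0857, 0.0726]
tcp_rot: [3.141, 0.002, -1.668]
force: [-4.4, 0.2, 17.3]
grip_width: 0.0551
```

```bash
python3 look.py w38c.png
```

```text
t 32.0 pos [0.4951 0.0857 0.0727] rot [ 3.142e+00  2.000e-03 -1.669e+00] F [-4.  -0.5 14.9] g 0.0554
```

View pics/w38c.png

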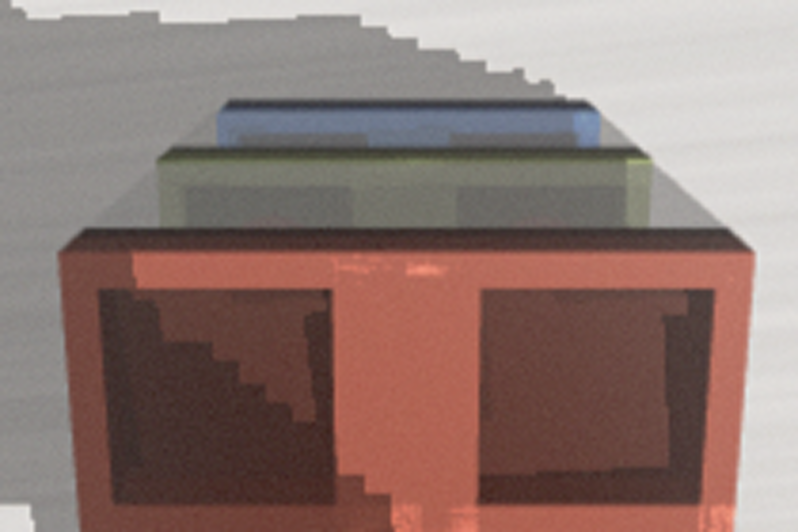

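Emit:
{"fn": "send_rows", "kwargs": {"targets": [[[0,0,0],[0,0,0],60],[[0,0,0],[0,0,0.02],70],[[0,0,0],[0,0,0.02],75],[[0,0,0],[0,0,0.02],75]]}}

```text
t: 32.33
eef_pos: [0.495, 0.0856, 0.0728]
tcp_rot: [3.141, 0.002, -1.669]
force: [-0.5, -0.1, -0.1]
grip_width: 0.0751
```

Emit:
{"fn": "send_rows", "kwargs": {"targets": [[[0,0,0],[0,0,0.6],75],[[0,0,0],[0,0,1.6],75],[[0,0,0],[0,0,3],75],[[0,0,0],[0,0,4.5],75],[[0,0,0],[0,0,5.2],75]]}}

```text
t: 32.75
eef_pos: [0.4967, 0.0856, 0.2062]
tcp_rot: [-3.137, 0.003, -1.668]
force: [-0.3, -0.2, -0.7]
grip_width: 0.0749
```

```bash
python3 -c "
from h import *
for i in range(2): d=snap('wrist','w39.png')
s=st()"
```

```text
t 32.85 pos [0.4975 0.0856 0.2059] rot [-3.134e+00  3.000e-03 -1.668e+00] F [ 0.  -0.6 -0.8] g 0.0748
```

View pics/w39.png

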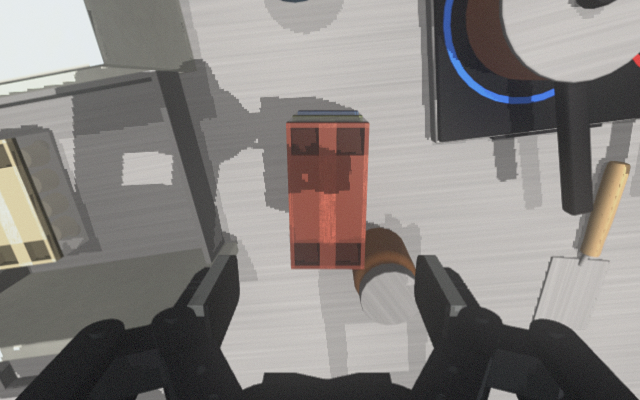

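Emit:
{"fn": "send_rows", "kwargs": {"targets": [[[0,0,0.2],[0,1.2,0],75],[[0,0,0.5],[0.1,2.7,0],75],[[0,0,0.8],[0.1,4.3,0],75],[[0,0,1.1],[0.1,5.9,0],75],[[0,0,1.45],[0.1,7.5,0],75]]}}

```text
t: 33.27
eef_pos: [0.4988, 0.2744, 0.2039]
tcp_rot: [-3.138, 0.002, -1.516]
force: [0.8, -0.5, -0.4]
grip_width: 0.0755
```

Emit:
{"fn": "send_rows", "kwargs": {"targets": [[[0,0,0],[0.1,1.5,0],75],[[0,0,0],[0.1,3,0],75],[[0,0,0],[0.1,3.5,0],72],[[0,0,0],[0.1,3.5,0],72]]}}

```text
t: 33.6
eef_pos: [0.5001, 0.3647, 0.2017]
tcp_rot: [-3.14, 0.001, -1.511]
force: [0.7, 0.1, -0.2]
grip_width: 0.0721
```

```bash
python3 -c "
from h import *
for i in range(4): d=snap('wrist','w40.png')
s=st()
im=d['color'][:,:,::-1]; cv2.imwrite('pics/w40c.png',cv2.resize(im[90:400,170:500],None,fx=2,fy=1.9,interpolation=cv2.INTER_CUBIC))"
```

```text
t 33.8 pos [0.5009 0.3602 0.2029] rot [-3.14   0.    -1.517] F [-0.5 -0.1 -0.7] g 0.0723
```

View pics/w40c.png

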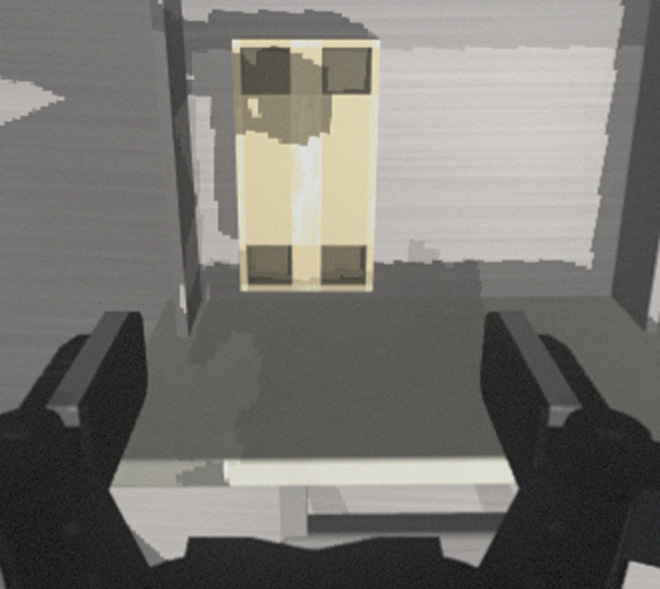

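```bash
python3 - <<'E'
from h import *
d=snap('wrist');s=st()
cr=lambda L:[(170+a/2,90+b/1.9) for a,b in L]
rd=cr([(233,40),(380,40),(373,292),(241,292)])
print(fit_rect(d,rd,.07),fit_rect(d,rd,.07,fitz=True))
E
```

```text
t 33.85 pos [0.5012 0.36   0.2032] rot [-3.139e+00  1.000e-03 -1.518e+00] F [-0.2 -0.1 -0.5] g 0.072
(array([0.50104278, 0.3615532 , 0.05271962]), np.float64(0.24557218133571146)) (array([0.50121912, 0.36155582, 0.05271543, 0.07074286]), np.float64(0.20092163588141726))
```

```bash
python3 - <<'E'
from h import *
d=snap('wrist');s=st()
for a,b in [(165,20),(178,180),(186,330)]: print('wall top L',onz(d,(170+a/2,90+b/1.9),.057))
for a,b in [(622,20),(614,290)]: print('R top?',onz(d,(170+a/2,90+b/1.9),.057), 'floor',onz(d,(170+a/2,90+b/1.9),.017))
im=d['color'][:,:,::-1]; cv2.imwrite('pics/w41c.png',cv2.resize(im[60:280,220:340],None,fx=4,fy=2.7,interpolation=cv2.INTER_CUBIC))
E
```

```text
t 33.9 pos [0.5014 0.3601 0.2036] rot [-3.139e+00  1.000e-03 -1.518e+00] F [-0.5  0.4  0.3] g 0.0721
wall top L [0.56054923 0.42043785 0.057     ]
wall top L [0.49163372 0.41566682 0.057     ]
wall top L [0.41674372 0.41244823 0.057     ]
R top? [0.57013601 0.24088222 0.057     ] floor [0.5687326  0.22397411 0.017     ]
R top? [0.44795502 0.22162316 0.057     ] floor [0.42963795 0.20204901 0.017     ]
```

View pics/w41c.png

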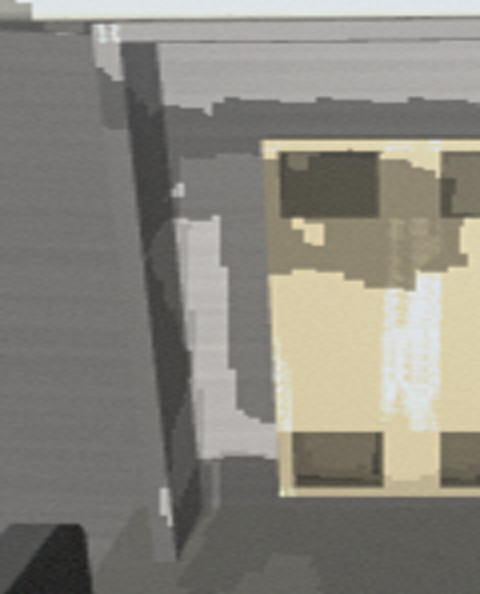

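Emit:
{"fn": "send_rows", "kwargs": {"targets": [[[0,0,0],[0,0.08,-0.8],70],[[0,0,0],[0,0.08,-1.8],68],[[0,0,0],[0,0.08,-2.8],66],[[0,0,0],[0,0.08,-3.8],66],[[0,0,0],[0,0.08,-4.2],66]]}}

```text
t: 34.32
eef_pos: [0.4998, 0.3598, 0.0956]
tcp_rot: [3.139, -0.001, -1.52]
force: [-0.6, 0.4, -0.7]
grip_width: 0.0659
```

```bash
python3 -c "
from h import *
for i in range(5): d=snap('wrist','w42.png')
s=st()"
```

```text
t 34.57 pos [0.5027 0.3623 0.1001] rot [-3.136e+00  2.000e-03 -1.518e+00] F [0.3 0.5 0.6] g 0.066
```

View pics/w42.png

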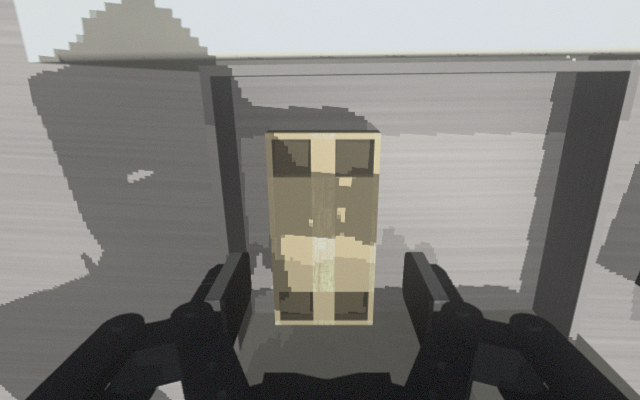

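Emit:
{"fn": "send_rows", "kwargs": {"targets": [[[0,0,0],[-0.03,0.03,-0.4],66],[[0,0,0],[-0.03,0.03,-0.9],66],[[0,0,0],[-0.03,0.03,-1.4],66],[[0,0,0],[-0.03,0.03,-1.9],66],[[0,0,0],[-0.03,0.03,-1.9],66]]}}

```text
t: 34.98
eef_pos: [0.4997, 0.362, 0.0492]
tcp_rot: [3.141, -0.0, -1.518]
force: [-0.0, 0.4, -1.1]
grip_width: 0.0659
```

```bash
python3 -c "
from h import *
for i in range(4): d=snap('wrist','w43.png')
s=st()"
```

```text
t 35.18 pos [0.5021 0.3632 0.0525] rot [-3.136e+00  2.000e-03 -1.518e+00] F [ 0.9 -0.9 -0.4] g 0.0659
```

View pics/w43.png

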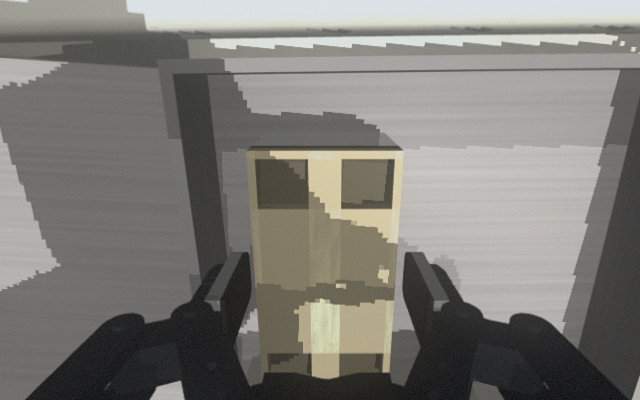

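Centred. Down to grasp height and close.

Emit:
{"fn": "send_rows", "kwargs": {"targets": [[[0,0,0],[-0.02,0,-0.35],66],[[0,0,0],[-0.02,0,-0.75],66],[[0,0,0],[-0.02,0,-0.75],66],[[0,0,0],[-0.02,0,-0.75],50],[[0,0,0],[-0.02,0,-0.75],30]]}}

```text
t: 35.6
eef_pos: [0.5014, 0.363, 0.0335]
tcp_rot: [-3.137, 0.002, -1.518]
force: [0.1, -0.9, -1.4]
grip_width: 0.0553
```

Emit:
{"fn": "send_rows", "kwargs": {"targets": [[[0,0,0],[0,0,0],30],[[0,0,0],[0,0,0],30],[[0,0,0],[0,0,0],30]]}}

```text
t: 35.85
eef_pos: [0.5014, 0.363, 0.0335]
tcp_rot: [-3.137, 0.002, -1.518]
force: [-0.4, -0.8, -2.2]
grip_width: 0.0557
```

Emit:
{"fn": "send_rows", "kwargs": {"targets": [[[0,0,0],[0,0,0.2],30],[[0,0,0],[0,0,0.8],30],[[0,0,0],[0,0,1.5],30],[[0,0,0],[0,0,2.4],30],[[0,0,0],[0,0,3.3],30]]}}

```text
t: 36.27
eef_pos: [0.5009, 0.3628, 0.1168]
tcp_rot: [-3.138, 0.001, -1.518]
force: [-0.6, -0.4, -0.9]
grip_width: 0.055
```

```bash
python3 -c "
from h import *
for i in range(2): d=snap('wrist','w44.png')
s=st()"
```

```text
t 36.37 pos [0.5041 0.3644 0.1203] rot [-3.128  0.005 -1.518] F [ 0.7  0.3 -1.2] g 0.0552
```

View pics/w44.png

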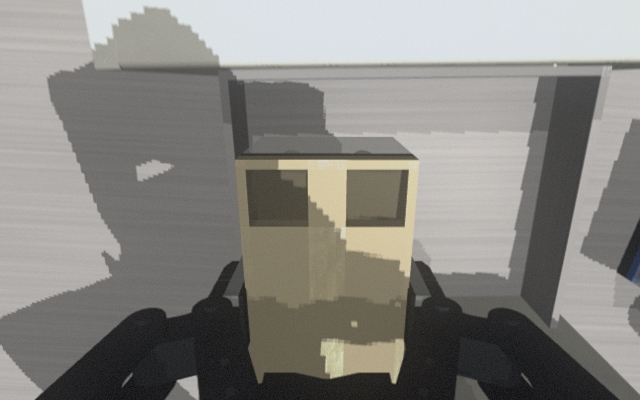

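Emit:
{"fn": "send_rows", "kwargs": {"targets": [[[0,0.13,0],[0,0,0.8],30],[[0,0.13,0],[0,-0.5,1.6],30],[[0,0.13,-0.2],[0,-1.3,1.8],30],[[0,0.13,-0.4],[-0.1,-2.1,1.8],30],[[0,0.13,-0.6],[-0.1,-2.9,1.8],30]]}}

```text
t: 36.78
eef_pos: [0.5008, 0.2913, 0.1652]
tcp_rot: [3.141, 0.005, -1.581]
force: [-0.1, -0.4, -2.8]
grip_width: 0.0555
```

Emit:
{"fn": "send_rows", "kwargs": {"targets": [[[0,0,-0.2],[0,-0.9,0],30],[[0,0,-0.4],[-0.1,-1.8,0],30],[[0,0,-0.6],[-0.2,-2.7,0],30],[[0,0,-0.8],[-0.25,-3.6,0],30],[[0,0,-0.84],[-0.25,-4.5,0],30]]}}

```text
t: 37.2
eef_pos: [0.4933, 0.1777, 0.1644]
tcp_rot: [3.139, 0.005, -1.67]
force: [0.3, 0.1, -1.4]
grip_width: 0.0558
```

Emit:
{"fn": "send_rows", "kwargs": {"targets": [[[0,0,0],[0,-0.9,0],30],[[0,0,0],[0,-1.8,0],30],[[0,0,0],[0,-2.7,0],30],[[0,0,0],[0,-3.3,0],30],[[0,0,0],[0,-3.5,0],30]]}}

```text
t: 37.62
eef_pos: [0.4929, 0.0882, 0.1638]
tcp_rot: [3.138, 0.004, -1.672]
force: [0.3, 0.7, -2.1]
grip_width: 0.0555
```

```bash
python3 look.py w45c0.png; python3 look.py w45c.png
```

```text
t 37.77 pos [0.493  0.0903 0.164 ] rot [ 3.138  0.005 -1.671] F [ 0.8  0.3 -1.6] g 0.0555
t 37.92 pos [0.4931 0.0911 0.1642] rot [ 3.139  0.005 -1.669] F [-0.   0.2 -1.2] g 0.0554
```

View pics/w45c.png

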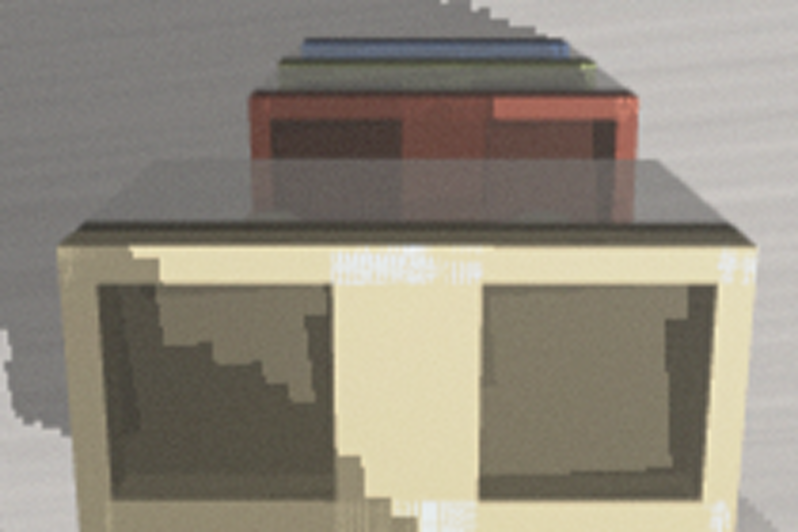

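```bash
python3 - <<'E'
from h import *
d=snap('wrist');s=st()
rel(d,C(249,97),C(638,97),.110,C(58,246),C(756,246),s['eef_pos'][2]+.0365)
E
```

```text
t 37.97 pos [0.4932 0.0911 0.1643] rot [ 3.139  0.005 -1.668] F [-0.5  0.5 -1.5] g 0.0553
edge w 0.0557 yaw -0.0975 centre [0.4947 0.0846]
edge w 0.0557 yaw -0.097 centre [0.494  0.0896]
move [ 0.0007 -0.005 ] in units [ 0.03 -0.2 ] yaw units -0.0
```

Emit:
{"fn": "send_rows", "kwargs": {"targets": [[[-0.05,0,0],[0.04,-0.2,-0.3],30],[[-0.05,0,0],[0.04,-0.2,-0.6],30],[[-0.05,0,0],[0.04,-0.2,-0.95],30],[[-0.05,0,0],[0.04,-0.2,-0.95],30],[[-0.05,0,0],[0.04,-0.2,-0.95],30]]}}

```text
t: 38.38
eef_pos: [0.4934, 0.0863, 0.1395]
tcp_rot: [3.137, -0.0, -1.668]
force: [-0.8, -0.8, -1.4]
grip_width: 0.0556
```

```bash
python3 look.py w46c0.png; python3 look.py w46c.png
```

```text
t 38.53 pos [0.4943 0.0861 0.1406] rot [ 3.14   0.    -1.668] F [ 0.6  0.4 -1.8] g 0.0551
t 38.68 pos [0.4944 0.0861 0.1409] rot [ 3.14   0.    -1.668] F [ 0.6 -0.2 -0.7] g 0.0551
```

View pics/w46c.png

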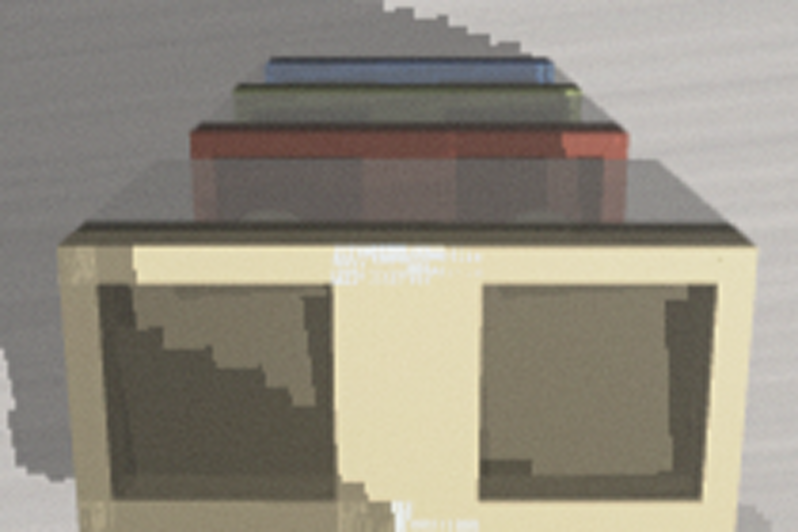

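```bash
python3 - <<'E'
from h import *
d=snap('wrist');s=st()
rel(d,C(191,131),C(629,131),.110,C(58,246),C(756,246),s['eef_pos'][2]+.0365)
E
```

```text
t 38.73 pos [0.4944 0.0861 0.1408] rot [ 3.14   0.    -1.668] F [-0.3 -0.4 -2.1] g 0.0552
edge w 0.0557 yaw -0.098 centre [0.4949 0.0843]
edge w 0.0557 yaw -0.098 centre [0.4952 0.0848]
move [-0.0003 -0.0005] in units [-0.01 -0.02] yaw units 0.0
```

Emit:
{"fn": "send_rows", "kwargs": {"targets": [[[0,0,0],[0,-0.02,-0.25],30],[[0,0,0],[0,-0.02,-0.5],30],[[0,0,0],[0,-0.02,-0.75],30],[[0,0,0],[0,-0.02,-0.88],30],[[0,0,0],[0,-0.02,-0.88],30]]}}

```text
t: 39.15
eef_pos: [0.4945, 0.0856, 0.1192]
tcp_rot: [3.14, -0.0, -1.668]
force: [-2.3, -0.7, 8.1]
grip_width: 0.0555
```

```bash
python3 look.py w47c.png
```

```text
t 39.3 pos [0.4944 0.0856 0.1193] rot [ 3.14  -0.    -1.668] F [-1.6 -0.4  6.6] g 0.0553
```

View pics/w47c.png

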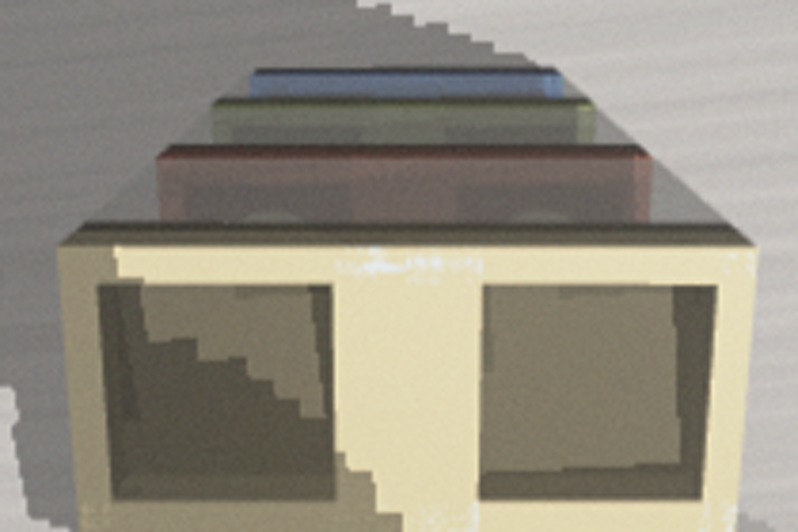

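Emit:
{"fn": "send_rows", "kwargs": {"targets": [[[0,0,0],[0,0,0],60],[[0,0,0],[0,0,0.01],70],[[0,0,0],[0,0,0.01],75],[[0,0,0],[0,0,0.01],75]]}}

```text
t: 39.63
eef_pos: [0.4943, 0.0856, 0.1193]
tcp_rot: [3.14, -0.0, -1.668]
force: [0.1, -1.2, 0.4]
grip_width: 0.0748
```

Emit:
{"fn": "send_rows", "kwargs": {"targets": [[[0,0,0],[0,0,0.6],75],[[0,0,0],[0,0,1.6],75],[[0,0,0],[0,0,3],75],[[0,0,0],[0,0,4.5],75],[[0,0,0],[0,0,5.2],75]]}}

```text
t: 40.05
eef_pos: [0.4962, 0.0856, 0.2532]
tcp_rot: [-3.137, 0.0, -1.668]
force: [1.2, -0.1, -0.0]
grip_width: 0.0751
```

Emit:
{"fn": "send_rows", "kwargs": {"targets": [[[0,0,0.2],[-0.8,1,0],40],[[0,0,0.5],[-1.6,2.2,0],20],[[0,0,0.8],[-2.4,3.4,0],0],[[0,0,1.1],[-3.2,4.6,0],0],[[0,0,1.45],[-4,5.8,0],0]]}}

```text
t: 40.47
eef_pos: [0.3951, 0.2316, 0.2531]
tcp_rot: [-3.137, 0.0, -1.516]
force: [0.9, -0.1, 0.3]
grip_width: 0.0143
```

```bash
python3 -c "
from h import *
s=st()
d=snap('side');im=d['color'][:,:,::-1]; cv2.imwrite('pics/side48.png',cv2.resize(im[120:360,120:420],None,fx=2.5,fy=2.5,interpolation=cv2.INTER_CUBIC))
d=snap('scene');im=d['color'][:,:,::-1]; cv2.imwrite('pics/s48.png',cv2.resize(im[120:290,150:500],None,fx=2.28,fy=2.28,interpolation=cv2.INTER_CUBIC))"
```

```text
t 40.47 pos [0.3951 0.2316 0.2531] rot [-3.137  0.    -1.516] F [ 0.9 -0.1  0.3] g 0.0143
```

View pics/side48.png

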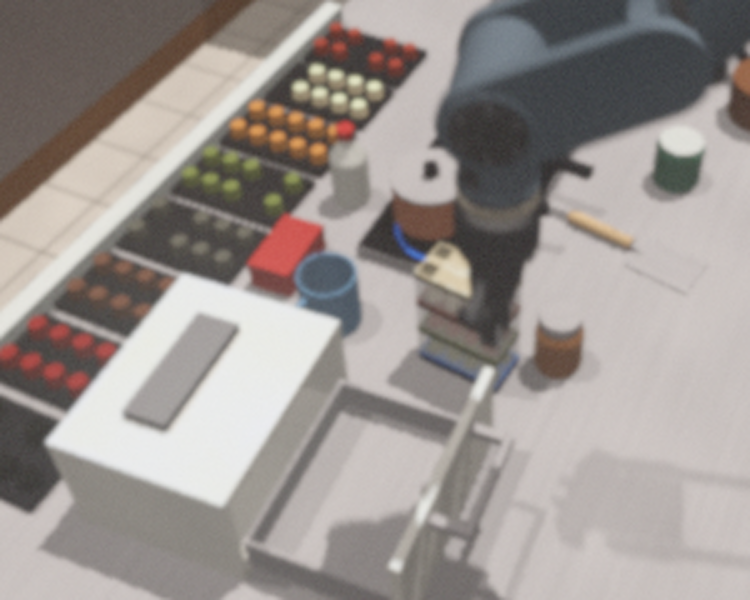

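View pics/s48.png

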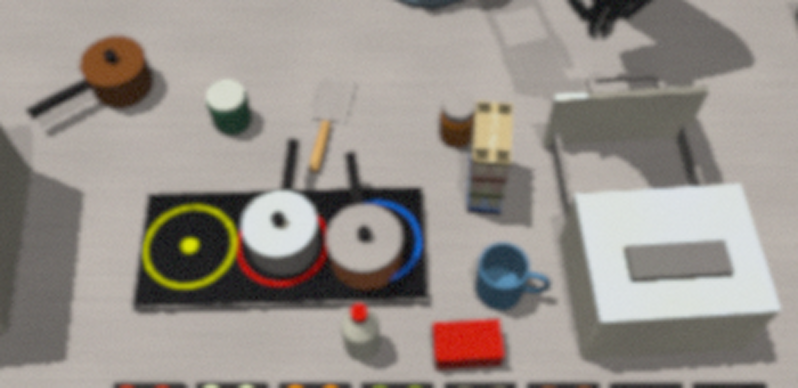

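Emit:
{"fn": "send_rows", "kwargs": {"targets": [[[0,0,0],[-0.9,0.9,0],0],[[0,0,0],[-1.8,1.8,0],0],[[0,0,0],[-2.8,2.8,0],0],[[0,0,0],[-2.9,2.85,-0.5],0],[[0,0,0],[-2.9,2.85,-0.5],0]]}}

```text
t: 40.98
eef_pos: [0.3177, 0.3047, 0.239]
tcp_rot: [3.14, -0.001, -1.507]
force: [-0.5, 0.3, 0.6]
grip_width: 0.0003
```

```bash
python3 -c "
from h import *
for i in range(2): d=snap('wrist','w49.png')
s=st()
print(proj(d,[[*s['eef_pos'][:2],z] for z in (.2,.145,.125,.108)]))"
```

```text
t 41.08 pos [0.3202 0.3043 0.2401] rot [-3.14  0.   -1.51] F [ 0.4 -0.2  0.2] g -0.0
[[324.69329014 226.06510934]
 [325.05078209 194.90394761]
 [325.14632581 186.57852184]
 [325.21751808 180.37576867]]
```

View pics/w49.png

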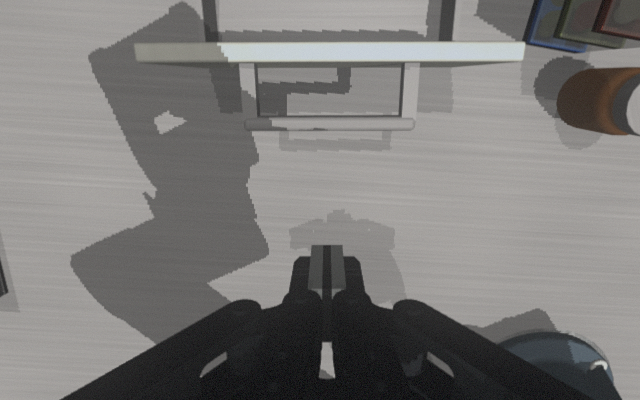

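Emit:
{"fn": "send_rows", "kwargs": {"targets": [[[0,0,0],[0,0,-1.2],0],[[0,0,0],[0,0,-2.5],0],[[0,0,0],[0,0,-3.8],0],[[0,0,0],[0,0,-5],0],[[0,0,0],[0,0,-5],0]]}}

```text
t: 41.5
eef_pos: [0.3192, 0.3019, 0.1112]
tcp_rot: [3.134, -0.004, -1.513]
force: [0.2, -0.8, -0.5]
grip_width: -0.0003
```

Emit:
{"fn": "send_rows", "kwargs": {"targets": [[[0,0,0],[0.4,0,0],0],[[0,0,0],[0.8,0.02,0],0],[[0,0,0],[1.4,0.06,0],0],[[0,0,0],[2.1,0.1,0],0],[[0,0,0],[2.8,0.14,0],0]]}}

```text
t: 41.92
eef_pos: [0.3906, 0.3052, 0.1131]
tcp_rot: [3.135, -0.003, -1.514]
force: [-2.5, -0.1, -0.9]
grip_width: 0.0001
```

Emit:
{"fn": "send_rows", "kwargs": {"targets": [[[0,0,0],[0.7,0.04,0],0],[[0,0,0],[1.4,0.08,0],0],[[0,0,0],[2.1,0.12,0],0],[[0,0,0],[2.8,0.15,0],0],[[0,0,0],[3.3,0.18,0],0]]}}

```text
t: 42.33
eef_pos: [0.4766, 0.3099, 0.1158]
tcp_rot: [3.139, -0.002, -1.515]
force: [-2.9, 0.7, -1.4]
grip_width: -0.0001
```

Emit:
{"fn": "send_rows", "kwargs": {"targets": [[[0,0,0],[0.6,0.03,-0.1],0],[[0,0,0],[1.1,0.06,-0.15],0],[[0,0,0],[1.5,0.08,-0.15],0],[[0,0,0],[1.7,0.09,-0.15],0],[[0,0,0],[1.8,0.09,-0.15],0]]}}

```text
t: 42.75
eef_pos: [0.5215, 0.312, 0.1136]
tcp_rot: [3.137, -0.001, -1.516]
force: [-7.3, -0.0, 5.7]
grip_width: 0.0003
```

Emit:
{"fn": "send_rows", "kwargs": {"targets": [[[0,0,0],[0.2,0,0],0],[[0,0,0],[0.35,0,0],0],[[0,0,0],[0.35,0,0],0]]}}

```text
t: 43.0
eef_pos: [0.5214, 0.3119, 0.1137]
tcp_rot: [3.118, -0.002, -1.517]
force: [-16.7, 2.4, 9.1]
grip_width: 0.0001
```

Emit:
{"fn": "send_rows", "kwargs": {"targets": [[[0,0,0],[-0.8,0,0],0],[[0,-0.2,0],[-1.6,0,0.5],0],[[0,-0.2,0],[-2.2,0,2],0],[[0,-0.2,0],[-2.4,0,3.6],0],[[0,-0.2,0],[-2.4,0,5],0]]}}

```text
t: 43.42
eef_pos: [0.46, 0.3117, 0.2413]
tcp_rot: [3.139, -0.003, -1.516]
force: [0.6, -0.6, 0.5]
grip_width: 0.0003
```

```bash
python3 -c "
from h import *
for i in range(2): d=snap('wrist','w50.png')
s=st()
d=snap('side');im=d['color'][:,:,::-1]; cv2.imwrite('pics/side50.png',cv2.resize(im[120:360,120:420],None,fx=2.5,fy=2.5,interpolation=cv2.INTER_CUBIC))"
```

```text
t 43.52 pos [0.4657 0.3137 0.2464] rot [-3.128e+00  2.000e-03 -1.516e+00] F [0.1 0.  1. ] g 0.0
```

View pics/w50.png

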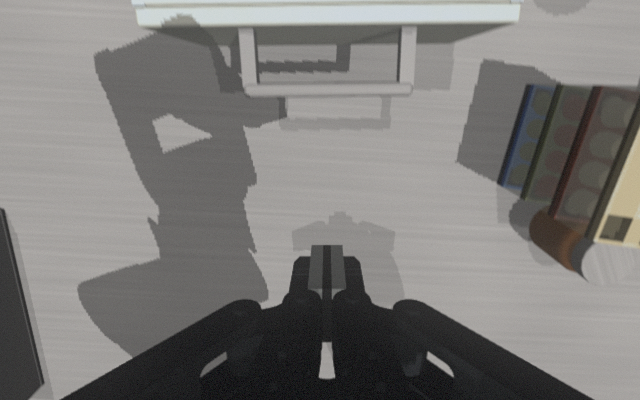

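View pics/side50.png

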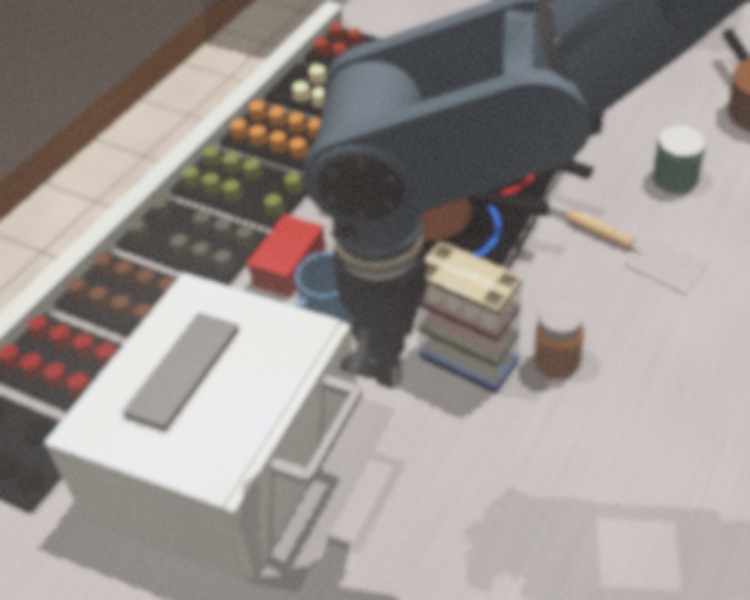

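Emit:
{"fn": "send_rows", "kwargs": {"targets": [[[0,0,0],[0,-0.3,1.3],40],[[0,0,0],[0.4,-1.2,2.6],70],[[0,0,-0.2],[1,-2.6,3.4],85],[[0,0,-0.3],[1.5,-4.1,4],85],[[0,0,-0.5],[2,-5.6,4.2],85]]}}

```text
t: 43.98
eef_pos: [0.5153, 0.1718, 0.3504]
tcp_rot: [-3.13, 0.001, -1.568]
force: [1.2, -1.0, -0.1]
grip_width: 0.0604
```

Emit:
{"fn": "send_rows", "kwargs": {"targets": [[[0,0,0],[0.4,-1.5,0],85],[[0,0,0],[0.8,-3,0],85],[[0,0,0],[1.2,-4.6,0],85],[[0,0,0],[1.5,-6.2,0],85],[[0,0,0],[1.6,-7.8,0],85]]}}

```text
t: 44.4
eef_pos: [0.5557, -0.0257, 0.3492]
tcp_rot: [-3.131, 0.001, -1.568]
force: [0.5, -0.4, 0.1]
grip_width: 0.0851
```

Emit:
{"fn": "send_rows", "kwargs": {"targets": [[[0,0,0],[0.2,-1.5,0],85],[[0,0,0],[0.4,-3,0],85],[[0,0,0],[0.4,-4.3,0],85],[[0,0,0],[0.4,-5,0],85],[[0,0,0],[0.4,-5,0],85]]}}

```text
t: 44.82
eef_pos: [0.5654, -0.1554, 0.3475]
tcp_rot: [-3.133, -0.001, -1.574]
force: [0.2, 0.5, -0.9]
grip_width: 0.0851
```

```bash
python3 -c "
from h import *
for i in range(3): d=snap('wrist','w51.png')
s=st()"
```

```text
t 44.97 pos [ 0.5652 -0.1503  0.3482] rot [-3.132e+00  2.000e-03 -1.569e+00] F [ 0.2 -0.6 -0.2] g 0.0853
```

View pics/w51.png

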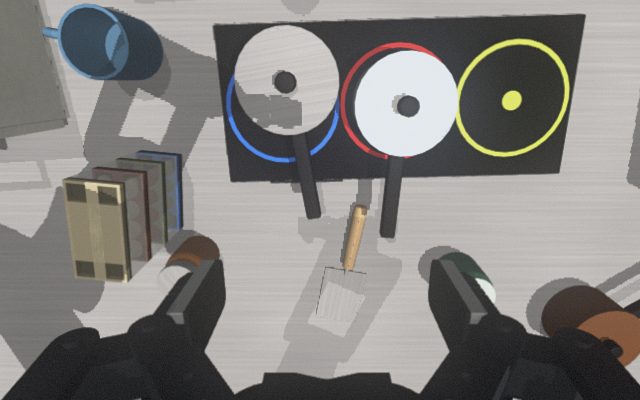

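```bash
python3 - <<'E'
from h import *
d=snap('wrist');s=st()
a=onz(d,(285,82),.115); b=onz(d,(408,105),.115); print('cop',a,'st',b)
n=onz(d,(299,136),.081);t=onz(d,(314,216),.081);print('hnd',n,t,'yaw',np.arctan2((n-t)[1],(n-t)[0]),'axis->tip',np.arctan2((a-t)[1],(a-t)[0]),np.linalg.norm((a-t)[:2]))
h,c=fit_rings(d,(210,0,590,165))
overlay(d,[(circ(a,.054,.025),(0,255,0)),(circ(b,.054,.025),(0,255,0)),(circ(a,.054,.1),(0,255,255)),(circ(b,.054,.1),(0,255,255))]+[(circ(c[k],.066,.025),(255,0,255)) for k in c],(200,0,600,250),'w51c.png',2)
E
```

```text
t 45.02 pos [ 0.5653 -0.1497  0.3485] rot [-3.132e+00  2.000e-03 -1.568e+00] F [-0.4  0.7  0.6] g 0.0853
cop [ 0.64240003 -0.10896327  0.115     ] st [ 0.62003792 -0.23460084  0.115     ]
hnd [ 0.58300357 -0.11925183  0.081     ] [ 0.48465941 -0.13560893  0.081     ] yaw 0.16481628347484087 axis->tip 0.16734102831560188 0.15997529334403834
hob [ 0.6164 -0.241   0.0283] {'blue': 686, 'red': 911, 'yel': 2170} rms 0.0017837801264127366
blue [ 0.6123 -0.096 ]
red [ 0.6164 -0.241 ]
yel [ 0.6205 -0.3859]
```

View pics/w51c.png

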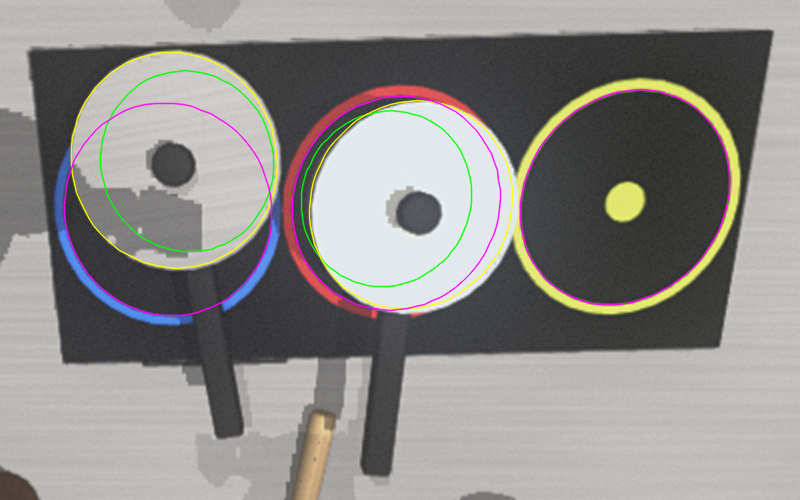

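Emit:
{"fn": "send_rows", "kwargs": {"targets": [[[0,0,0.5],[-0.3,0.3,-1.4],85],[[0,0,1],[-0.6,0.6,-3],85],[[0,0,1.5],[-0.86,0.97,-4.6],85],[[0,0,1.56],[-0.86,0.97,-6.2],85],[[0,0,1.56],[-0.86,0.97,-7.8],85]]}}

```text
t: 45.43
eef_pos: [0.5434, -0.123, 0.1526]
tcp_rot: [-3.131, 0.001, -1.401]
force: [-0.5, 0.3, -0.4]
grip_width: 0.085
```

Emit:
{"fn": "send_rows", "kwargs": {"targets": [[[0,0,0],[0,0,-0.7],85],[[0,0,0],[0,0,-1],85],[[0,0,0],[0,0,-1],85]]}}

```text
t: 45.68
eef_pos: [0.5423, -0.1212, 0.1259]
tcp_rot: [-3.135, 0.004, -1.399]
force: [-0.2, 0.5, 0.8]
grip_width: 0.085
```

```bash
python3 -c "
from h import *
for i in range(4): d=snap('wrist','w52.png')
s=st()"
```

```text
t 45.88 pos [ 0.545  -0.1234  0.1296] rot [-3.127e+00 -1.000e-03 -1.400e+00] F [ 0.9  0.4 -0.2] g 0.0853
```

View pics/w52.png

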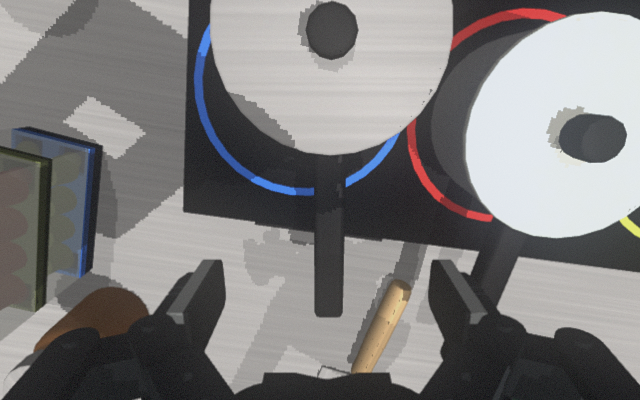

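Emit:
{"fn": "send_rows", "kwargs": {"targets": [[[0,0,0],[0,-0.08,-0.8],85],[[0,0,0],[0,-0.08,-1.6],85],[[0,0,0],[0,-0.08,-2.4],80],[[0,0,0],[0,-0.08,-2.75],60],[[0,0,0],[0,-0.08,-2.75],50]]}}

```text
t: 46.3
eef_pos: [0.5446, -0.1253, 0.0603]
tcp_rot: [-3.129, -0.0, -1.4]
force: [-0.3, 0.8, 0.2]
grip_width: 0.0578
```

```bash
python3 -c "
from h import *
for i in range(3): d=snap('wrist','w53.png')
s=st()"
```

```text
t 46.45 pos [ 0.546  -0.1258  0.0622] rot [-3.125e+00 -3.000e-03 -1.400e+00] F [ 1.1 -0.7 -0.5] g 0.0498
```

View pics/w53.png

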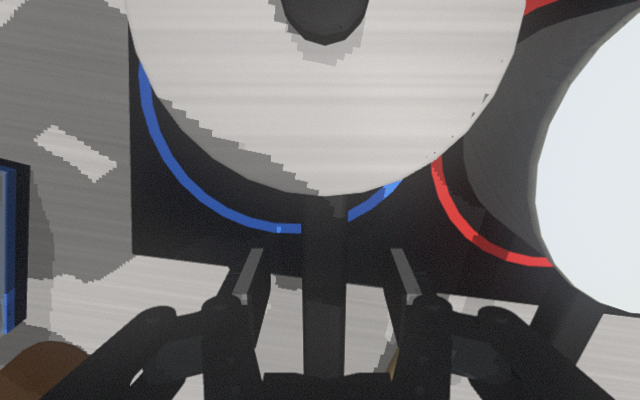

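Emit:
{"fn": "send_rows", "kwargs": {"targets": [[[0,0.15,0],[0,0,-0.25],45],[[0,0.15,0],[0,0,-0.25],30],[[0,0.15,0],[0,0,-0.25],0],[[0,0.15,0],[0,0,-0.25],0],[[0,0.15,0],[0,0,-0.25],0]]}}

```text
t: 46.87
eef_pos: [0.5465, -0.1258, 0.0566]
tcp_rot: [-3.14, -0.0, -1.4]
force: [0.5, 0.6, 3.8]
grip_width: 0.017
```

Emit:
{"fn": "send_rows", "kwargs": {"targets": [[[0,0,0],[0,0,0],0],[[0,0,0],[0,0,0],0],[[0,0,0],[0,0,0],0]]}}

```text
t: 47.12
eef_pos: [0.5465, -0.1257, 0.0566]
tcp_rot: [-3.14, -0.0, -1.4]
force: [1.0, 0.7, 1.6]
grip_width: 0.0168
```

```bash
python3 -c "
from h import *
for i in range(2): d=snap('wrist','w54.png')
s=st()"
```

```text
t 47.22 pos [ 0.5465 -0.1257  0.0566] rot [-3.14 -0.   -1.4 ] F [1.  0.6 0.3] g 0.017
```

View pics/w54.png

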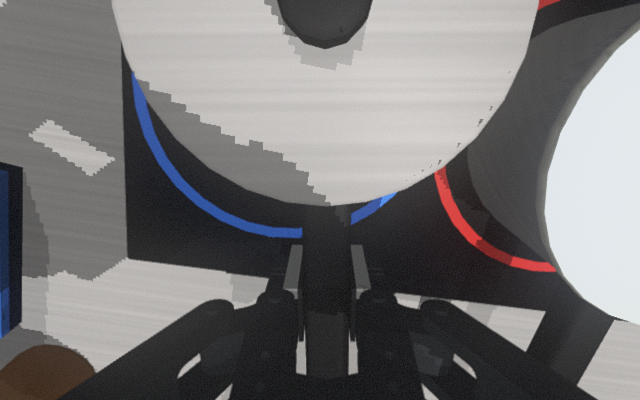

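Emit:
{"fn": "send_rows", "kwargs": {"targets": [[[0,0,0],[-0.2,0.1,-0.02],0],[[0,0,0],[-0.45,0.22,-0.02],0],[[0,0,0],[-0.7,0.35,-0.02],0],[[0,0,0],[-0.95,0.47,-0.02],0],[[0,0,0],[-1.08,0.54,-0.02],0]]}}

```text
t: 47.63
eef_pos: [0.5191, -0.1121, 0.0564]
tcp_rot: [-3.138, -0.001, -1.4]
force: [4.5, -2.2, 2.2]
grip_width: 0.0173
```

Emit:
{"fn": "send_rows", "kwargs": {"targets": [[[0,0,0],[0,0,0],0],[[0,0,0],[0,0,0],0]]}}

```text
t: 47.8
eef_pos: [0.5181, -0.1116, 0.0565]
tcp_rot: [-3.14, -0.0, -1.4]
force: [1.5, 0.4, 3.3]
grip_width: 0.0164
```

```bash
python3 -c "
from h import *
for i in range(2): d=snap('wrist','w55.png')
s=st()"
```

```text
t 47.9 pos [ 0.5181 -0.1117  0.0565] rot [-3.141  0.    -1.4  ] F [-0.   0.2  4.9] g 0.0167
```

View pics/w55.png

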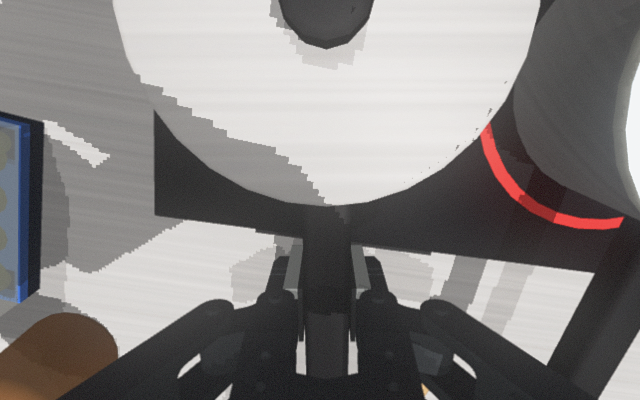

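Emit:
{"fn": "send_rows", "kwargs": {"targets": [[[0,0,0],[0,0,0],30],[[0,0,0],[0,0,0],60],[[0,0,0],[0,0,0],75]]}}

```text
t: 48.15
eef_pos: [0.5169, -0.1111, 0.056]
tcp_rot: [3.14, 0.002, -1.399]
force: [0.0, -0.0, 0.5]
grip_width: 0.0525
```

Emit:
{"fn": "send_rows", "kwargs": {"targets": [[[0,0,0],[0,0,0.5],85],[[0,0,0],[0,0,1.5],85],[[0,0,0],[0,0,3],85],[[0,0,0],[0,0,4.5],85],[[0,0,0],[0,0,6],85]]}}

```text
t: 48.57
eef_pos: [0.5157, -0.1106, 0.2067]
tcp_rot: [3.137, 0.003, -1.399]
force: [1.5, 0.0, -0.6]
grip_width: 0.0855
```

Emit:
{"fn": "send_rows", "kwargs": {"targets": [[[0,0,-0.5],[0.3,-0.4,1.2],85],[[0,0,-1],[0.8,-0.9,2.5],85],[[0,0,-1.6],[1.2,-1.4,4],85],[[0,0,-1.63],[1.6,-2,5.7],85],[[0,0,-1.63],[1.6,-2,5.7],85]]}}

```text
t: 48.98
eef_pos: [0.56, -0.1641, 0.3567]
tcp_rot: [-3.132, -0.005, -1.571]
force: [1.3, -0.5, 1.2]
grip_width: 0.0849
```

```bash
python3 - <<'E'
from h import *
for i in range(4): d=snap('wrist','w56.png')
s=st()
E
```

```text
t 49.18 pos [ 0.5543 -0.1597  0.3475] rot [ 3.134  0.005 -1.57 ] F [-0.1 -1.  -0.6] g 0.0854
```

View pics/w56.png

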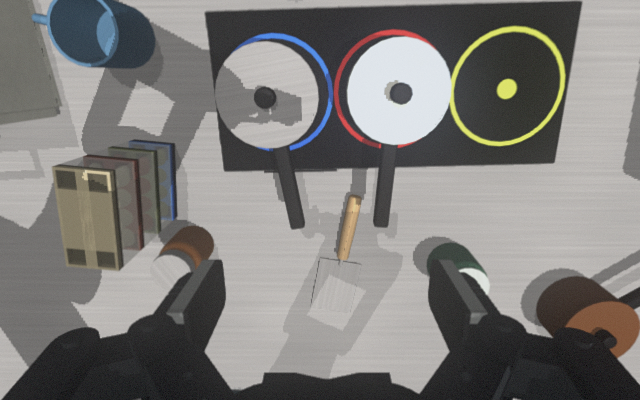

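```bash
python3 - <<'E'
from h import *
d=snap('wrist');s=st()
im=d['color'][:,:,::-1]; cv2.imwrite('pics/w57.png',im)
c0={'blue':(.612,-.0957),'red':(.616,-.241)}
h,c=fit_rings(d,(200,0,590,160))
a=onz(d,(265,97.5),.113); b=onz(d,(401,93.5),.113); print(a,b, 'off', a[:2]-c['blue'], b[:2]-c['red'])
overlay(d,[(circ(a,.054,.025),(0,255,0)),(circ(b,.054,.025),(0,255,0)),(circ(a,.054,.1),(0,255,255)),(circ(b,.054,.1),(0,255,255))]+[(circ(c[k],.066,.025),(255,0,255)) for k in c],(195,0,595,250),'w57c.png',2)
E
```

```text
t 49.23 pos [ 0.5541 -0.1595  0.3469] rot [ 3.133  0.006 -1.569] F [-0.6  0.1 -0.1] g 0.0848
hob [ 0.6163 -0.241   0.0265] {'blue': 815, 'red': 978, 'yel': 2345} rms 0.0018014262280022487
blue [ 0.6124 -0.096 ]
red [ 0.6163 -0.241 ]
yel [ 0.6201 -0.3859]
[ 0.61237417 -0.0965701   0.113     ] [ 0.61645875 -0.23530424  0.113     ] off [-7.14204998e-05 -5.33558543e-04] [0.00016684 0.00568127]
```

View pics/w57c.png

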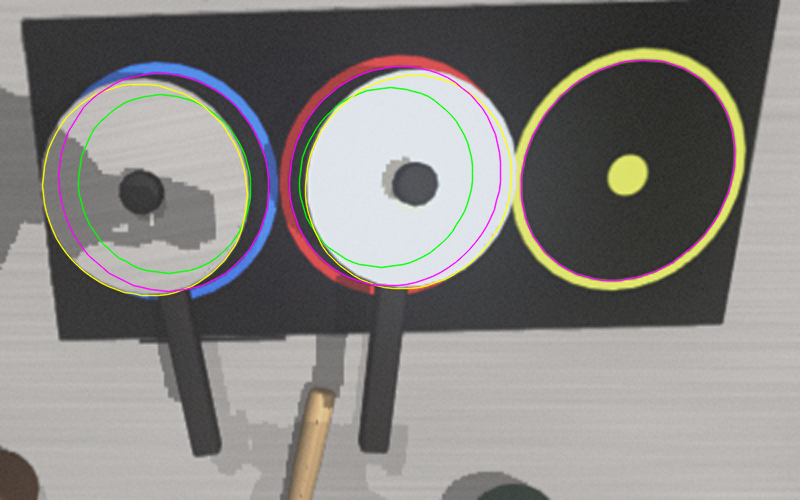

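Emit:
{"fn": "send_rows", "kwargs": {"targets": [[[0,0,0],[0,-0.8,0],85],[[0,0,0],[0,-1.7,0],85],[[0,0,0],[0,-2.6,0],85],[[0,0,0],[0,-3.2,0],85],[[0,0,0],[0,-3.2,0],85]]}}

```text
t: 49.65
eef_pos: [0.5533, -0.2415, 0.3447]
tcp_rot: [3.129, 0.007, -1.572]
force: [0.3, -0.0, 0.3]
grip_width: 0.0849
```

```bash
python3 - <<'E'
from h import *
for i in range(4): d=snap('wrist','w58.png')
s=st()
h,c=fit_rings(d,(140,0,530,160))
print(proj(d,[[*c['red'],.115],[*c['red'],.1]]))
a=c['red']
overlay(d,[(circ(a,.054,.025),(0,255,0)),(circ(a,.054,.1),(0,255,255))]+[(circ(c[k],.066,.025),(255,0,255)) for k in c],(135,0,535,250),'w58c.png',2)
E
```

```text
t 49.85 pos [ 0.5537 -0.2381  0.3462] rot [ 3.131  0.008 -1.569] F [ 0.6  0.4 -0.1] g 0.0849
hob [ 0.6165 -0.241   0.0268] {'blue': 909, 'red': 1322, 'yel': 2413} rms 0.0018267306073647038
blue [ 0.6126 -0.096 ]
red [ 0.6165 -0.241 ]
yel [ 0.6204 -0.3859]
[[329.99213827  92.02482674]
 [329.97812088  91.3006822 ]]
```

View pics/w58c.png

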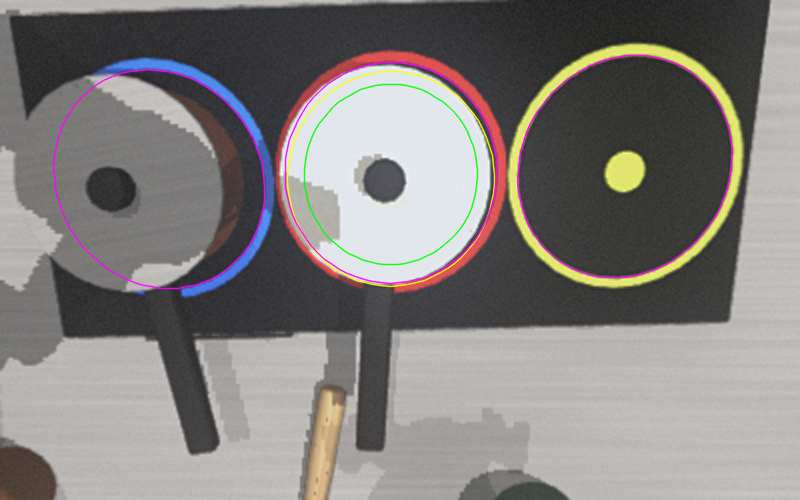

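```bash
python3 - <<'E'
from h import *
d=snap('scene');im=d['color'][:,:,::-1]; cv2.imwrite('pics/s59.png',cv2.resize(im[120:290,150:500],None,fx=2.28,fy=2.28,interpolation=cv2.INTER_CUBIC))
d=snap('side');im=d['color'][:,:,::-1]; cv2.imwrite('pics/side59.png',cv2.resize(im[120:360,120:420],None,fx=2.5,fy=2.5,interpolation=cv2.INTER_CUBIC))
E
```

```text
(no output)
```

View pics/s59.png

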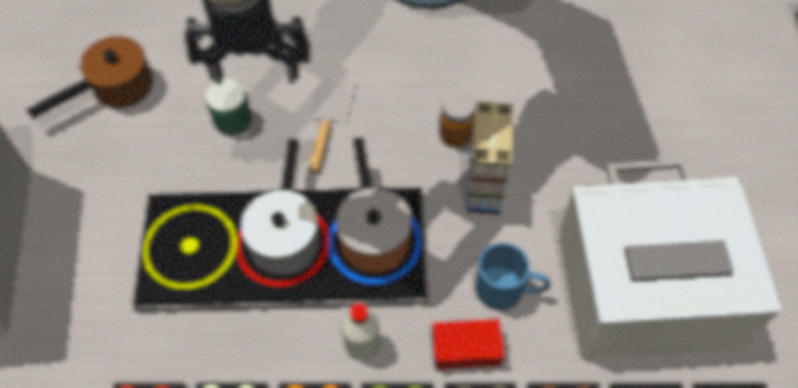

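View pics/side59.png

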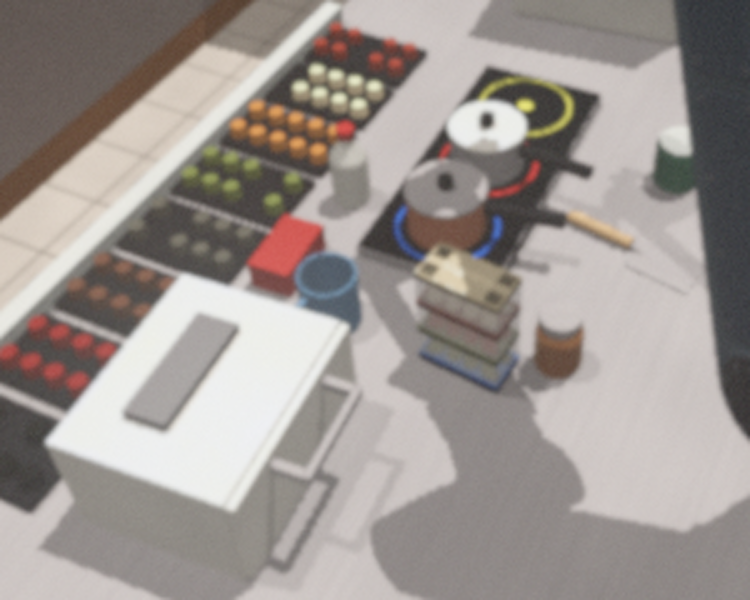

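Copper is on blue, steel on red, the three tubs are stacked square on the carrier, the drawer is shut and the bystanders haven't moved. I'm handing in.

```bash
python3 -c "
from h import *
st(); print(env.hand_in())"
```

```text
t 49.95 pos [ 0.554  -0.2382  0.3468] rot [ 3.132  0.007 -1.568] F [-0.5  0.7  0. ] g 0.0849
the job is handed in; nothing more can be done
None
```

The job is done and handed in at about 50 s of the 210 s allowed; the hand-in gave no verdict.

- **Pans:** I slid the copper pan to the blue ring, then the steel pan to the red ring, both by the handle and without lifting. Later the copper pan was found knocked about 3 cm aside. I slid it back after the drawer was shut, so that one correction came last.
- **Tubs:** I pulled the drawer to its stop. Three tubs were inside, and `tub_c` (the orange-brown one) was absent. They are stacked on the blue carrier in the order olive, red-brown, cream from the bottom. The drawer was then pushed shut until it stopped.

**Last checks:**
- The copper pan measured within about 1 mm of the blue ring's centre.
- The steel pan's offset from the red ring's centre came out differently by method: about 0 by the arm's position, 3 mm and 5.7 mm in two pictures. All are inside the 12 mm allowed.
- All three tubs stopped at seated height, within about 1 mm.
- The drawer met its stop both when pulled out and when pushed in.
- In the last pictures the other things on the bench looked unmoved, and the robot was touching nothing.

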